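# Lock out the bench gas valve with a C-hook

### The job

The bench gas valve is shut; lock it out. Take the C-shaped steel hook by its upright tab, pass its nose through the ring on the valve's plate and feed it round along its own curve, lying flat on the plate, until its stop plate meets the ring; press it home with a steady 8 N or so for two seconds, then let go and leave it lying flat on the plate, fully home. Go gently: never push the hook against the ring with more than about 14 N, set it down softly, leave the valve lever shut and do not disturb the glassware and tools around.

Things in the scene. Friction and masses are not known exactly. Their poses are not given: they have to be found in the camera images.
- hook_grip (a point): Centre of the hook's upright grip tab, half-way up, 32 mm above the hook's underside. The tab stands on the bar at -30 degrees of the arc: 12 mm thick across the bar (radially), 26 mm along the bar, its top 54 mm above the underside. Same axes as hook_centre
- hook_centre (a point): Centre of the hook's arc, an empty point level with the underside of the bar. All hook points share these axes: z up; angles on the arc run from x towards y. When the hook is home this point lies on valve_axis, and x points at the ring
- hook_tip (a point): Centre of the hook's rounded nose, on the bar's centre line, at +77 degrees of the arc; the last 7 degrees are thinner, 10 mm thick, and the round nose reaches 5 mm beyond this point
- hook_stop (a point): Point on the bar's centre line in the front face (towards the nose) of the hook's stop plate, a square steel plate 28 mm across, 24 mm high and 6 mm thick, standing across the bar at 0 degrees of the arc (face 4 mm towards the tail); it meets the ring when the ring's centre is at 0 degrees
- valve_axis (a point): Middle of the valve's round steel plate, on its flat top 40 mm above the table; z up. The plate is 168 mm across on a fixed pedestal 110 mm wide; a brass hub 38 mm across stands 26 mm above the plate here. The ring stands 60 mm out, near the x axis; its hole runs along the circle. The hook enters anticlockwise, from the side of -y
- ring (a joint): Give (rad) of the steel ring on its stiff spring backing: 0 unloaded, grows as the hook pushes it round anticlockwise, about 4 N a millimetre. Ring upright on the plate, hole centre 6 mm above it on the 60 mm circle, hole 15 mm wide (1.5 mm play round the bar), wire 8 mm, 31 mm over all. Its arm is clamped within 12 degrees either side of valve_axis' x; that setting is not measured: feel for it
- nozzle_tip (a point): End of the fixed brass hose nozzle that sticks out along valve_axis' -x under the plate: on its centre line, 122 mm from the axis, 16 mm above the table; nozzle 16 mm thick, its ribs 19 mm
- valve_lever (a joint): Turning of the dark valve lever on the hub (rad): 0 shut, grows as it opens clockwise seen from above. It points at 115 degrees from valve_axis' x axis, reaches 70 mm from the axis and tops out 38 mm above the plate; a tongue at its end reaches down to 4 mm above the plate. It moves easily when hit
- beaker: Loose glass beaker, 66 mm wide, 85 mm high; origin under its centre. A bystander
- flask: Loose conical glass flask, 82 mm wide, 120 mm high; origin under its centre. A bystander
- dish: Loose white porcelain dish, 80 mm wide, 30 mm high; origin under its centre. A bystander
- jar: Loose amber reagent jar, 48 mm wide, 50 mm high; origin under its centre. A bystander
- spatula: Loose flat steel lab spatula, about 210 mm long, up to 16 mm wide, lying flat. A bystander
- rod: Loose straight steel rod, 12 mm thick, 160 mm long, lying flat. A bystander
- hook: The whole loose steel C-hook, about 0.14 kg, lying flat: a round bar 12 mm thick bent to an arc of 60 mm radius (bar centre line, 6 mm above the underside) from the tail at -90 degrees to the nose at +77, with an upright grip tab at -30 and a stop plate at 0. It is threaded nose first, turning anticlockwise seen from above. Frame as hook_centre
- valve: The whole fixed valve; its origin lies on the table, 40 mm straight below valve_axis, same axes
Not all that is in view belongs to the job. Leave any brown look-alike of the hook alone.

How it is judged:
By the outcome, as a careful person would: the job done as asked, in the order asked, and still so for the second after the job is handed in, with the robot touching nothing.
It also fails if it takes over 72 s, if anything falls off the work surface, if the arm or the gripper's body presses on something with over 40 N, if the wrist force passes 120 N, or if a joint passes its speed limit or range.

### The arm

A 6-joint arm with a two-finger parallel gripper is mounted at the origin on the work surface. World frame = base frame: x ahead of the robot, y to its left, z up, the work surface at z = 0. Lengths are in m, angles in degrees, forces in N, time in s.
With the tool pointing down it reaches from about 0.4 to 0.825 m from the base axis. Payload 7 kg.
Tool frame: the origin (TCP) lies on the centre line of the jaws, within the pads' length; the fingertips stand 25 mm ahead of it and the grasp point (between the pads) lies 6 mm ahead of it; x points along the fingers, z is the direction in which the jaws open and shut, and the axes are right-handed (so a half turn about x gives the same grasp; the last joint's range is limited). The gripper opens to 88 mm and grips with 3 to 60 N. Pads are 19 mm wide; open, the fingers measure 130 mm over their backs; the gripper's body (78 mm by 193 mm) begins 47 mm behind the grasp point.
Start: joints at [-49.383, 20.546, 0.682, 0, -70.136, -16.507], TCP at [0.276, -0.616, 0.252] pointing down, gripper open.
Joint ranges: [-176.03, 176.03], [-82.01, 121.73], [-58.28, 71.71], [-173.87, 95.51], [-174.79, -0.11], [-173.66, 173.66]. Speed limits (degrees/s): [136.94, 136.94, 172.46, 180, 180, 180].

### API

Orientations are given as [roll, pitch, yaw] about the fixed x, y, z axes, in that order (R = Rz(yaw) Ry(pitch) Rx(roll)).
In Python, from plant import ctrl gives the robot as it stands. The module is installed in compiled form; this text tells all that it offers.
- The arm moves only by the tool send_rows, never from a script. Its argument "deltas" is a list of rows, each an object of numbers: "dx", "dy", "dz": the shift along the tool's x, y, z in mm; "ax", "ay", "az": the turn, a rotation vector about the tool's x, y, z in units of 5 degrees (1.0 is 5 degrees); "fingers": the opening, from 0 (shut) to 1 (fully open). A call has 1 to 12 rows; each row shifts and turns the commanded pose from where the row before left it, along the tool's axes as they then stand; what a row does not reach is not made up. A row lasts 1/8 s, in which the tool goes at most 62.5 mm and 10.7 degrees, less where a joint would pass 70% of its speed; a pose out of reach is approached as far as the arm can. A call with a gripper value outside its range is refused whole. The fingers move at their own pace and stop on an object; the grip force is fixed at half the most. Time passes only in rows, so rows that do not move let the fingers close. It gives the time, the measured TCP pose, the force and the opening at its end, in the units of the state.
- ctrl.get_obs(): the state, without advancing time (a new reading comes with each control period).
- ctrl.snapshot(name): name is "side" or "top"; returns a dict with "image" (480x640x3 uint8, blue, green, red), "fx", "fy", "cx", "cy" (pixels), "R" (3x3) and "t" (3): a world point X has camera coordinates R X + t. Camera axes: x right, y down, z forward; pixel columns grow to the right and rows downward; lengths in m; the calibration is good to about 2 mm. A picture is of the moment at which its call begins. There is no depth.
- ctrl.close_job(): hands the job in, once; it reports no verdict.
The state is a dict: "clock": time; "joint_pos": joint angles; "qvel": joint speeds; "tau": joint torques, N m; "tool_pos": TCP position; "orientation": TCP orientation; "force": force on the tool from outside, world axes, zero at the start; "moment": the same for the moment, N m; "opening": finger opening in m.
Only numpy, scipy, OpenCV 4.12 (cv2) and the standard library are available. Lean on these libraries where they do the work, as an engineer would, in place of code of your own. Each camera call takes 0.05 s, during which the arm holds its last target.

## Working session

There is one attempt and no reset: what is moved stays moved. The work goes in short steps, Python scripts to look and compute and a tool call to move; the robot and the scene stay as the last step left them, time stands still between calls to the robot, and variables do not carry over. Pictures are saved under pics/ and viewed, and the job is handed in when it is done.

Besides the shell and the picture viewer there is one more tool, called as name(argument=value, ...), one argument or row to a line, values as JSON. send_rows: Moves the arm, as the interface text tells. Its arguments: {"type":"object","properties":{"deltas":{"type":"array","items":{"type":"object","properties":{"dx":{"type":"number"},"dy":{"type":"number"},"dz":{"type":"number"},"ax":{"type":"number"},"ay":{"type":"number"},"az":{"type":"number"},"fingers":{"type":"number"}}}}},"required":["deltas"]}

```bash
mkdir -p pics; python3 - <<'E'
from plant import ctrl
import cv2,numpy as np
o=ctrl.get_obs()
for k,v in o.items(): print(k,np.round(v,4))
for n in("side","top"):
    s=ctrl.snapshot(n); cv2.imwrite(f"pics/{n}0.png",s["image"]); print(n,s["fx"],s["fy"],s["cx"],s["cy"],np.round(s["R"],4).tolist(),np.round(s["t"],4))
    np.savez(f"{n}.npz",**{k:s[k] for k in s})
E
```

```text
clock 0.0
joint_pos [-4.93852e+01  2.05917e+01  6.33600e-01 -2.00000e-02 -7.01346e+01
 -1.65055e+01]
qvel [ 0.0014 -0.0451  0.0655  0.0865 -0.0653  0.0397]
tau [-2.00000e-04 -5.82713e+01  2.93056e+01  6.99760e+00  6.60000e-03
 -2.00000e-04]
tool_pos [ 0.2755 -0.6157  0.2506]
orientation [  5.0417  89.9054 119.1441]
force [ 0.7391  1.1051 -0.0634]
moment [-0.0036 -0.0096  0.0191]
opening 0.0872
side 497.4469978107651 497.4469978107651 326.18922190136385 235.03229760143049 [[-0.9931, -0.1153, -0.0228], [-0.0474, 0.5709, -0.8197], [0.1075, -0.8129, -0.5724]] [0.5835 0.0947 1.0317]
top 540.126895242798 540.126895242798 323.5308122430417 229.74764799552517 [[0.0246, -0.9995, -0.022], [-0.9965, -0.0227, -0.0799], [0.0793, 0.0238, -0.9966]] [-0.0568  0.6059  1.2135]
```

View pics/top0.png

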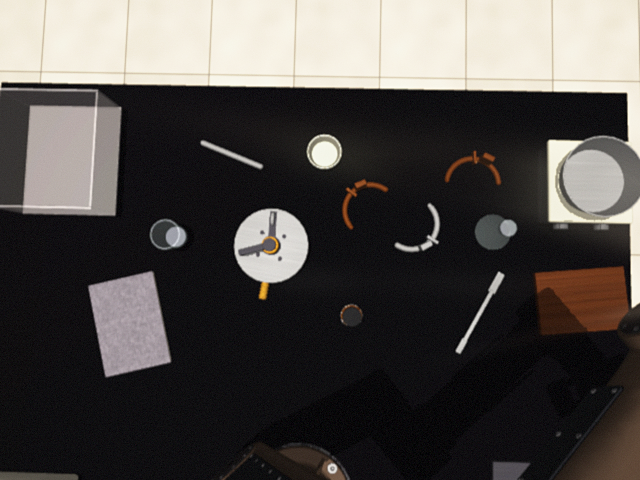

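View pics/side0.png

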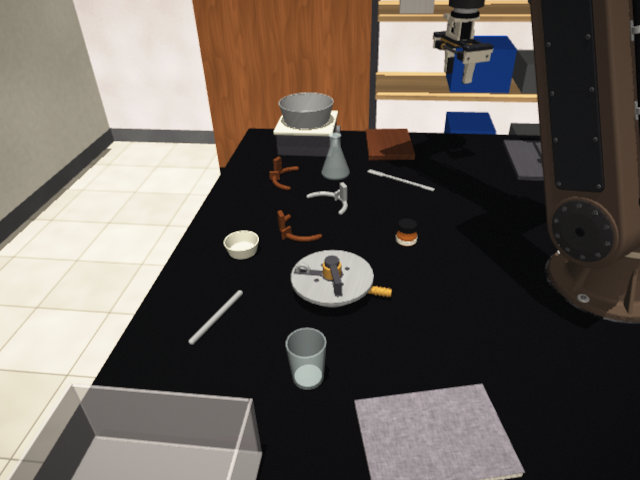

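Candidates in the top view are the grey steel C at (418,235), a brown C at (365,203) and a brown C at (473,168). The rod at (232,154) and spatula at (480,312) are also grey but straight. I choose the grey C and will check it in a crop.

```bash
python3 - <<'E'
import cv2,numpy as np
t=np.load("top.npz")["image"];s=np.load("side.npz")["image"]
a=cv2.resize(t[190:265,380:455],None,fx=8,fy=8,interpolation=cv2.INTER_CUBIC)[:600,:400*2][:, :600]
cv2.imwrite("pics/c_hook.png",a)
cv2.imwrite("pics/c_valve.png",cv2.resize(t[200:305,225:315],None,fx=5.7,fy=5.7,interpolation=cv2.INTER_CUBIC))
cv2.imwrite("pics/c_side.png",np.hstack([cv2.resize(s[175:220,300:355],(400,327),interpolation=cv2.INTER_CUBIC),cv2.resize(s[242:312,285:398],(400,248),interpolation=cv2.INTER_CUBIC).repeat(1,0) if 0 else cv2.copyMakeBorder(cv2.resize(s[242:312,285:398],(400,248),interpolation=cv2.INTER_CUBIC),0,79,0,0,0)]))
E
```

```text
(no output)
```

View pics/c_hook.png

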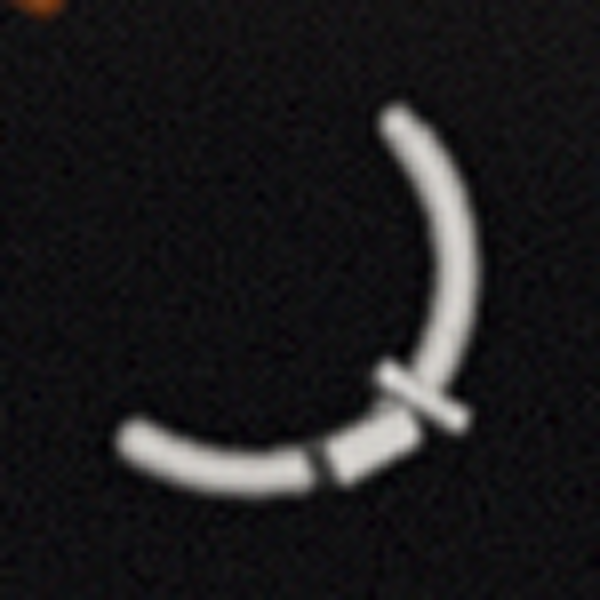

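View pics/c_valve.png

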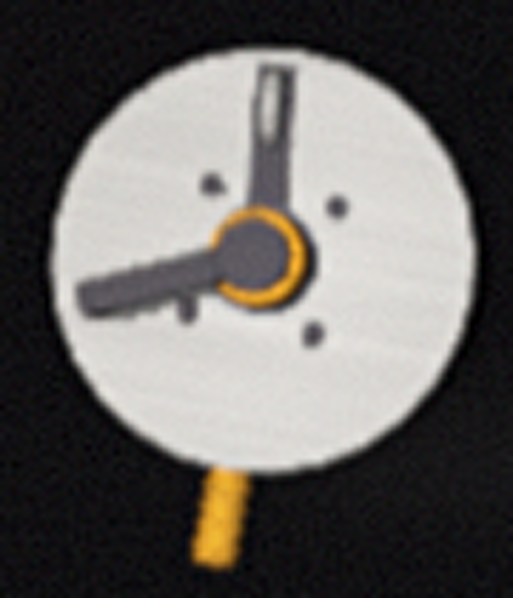

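View pics/c_side.png

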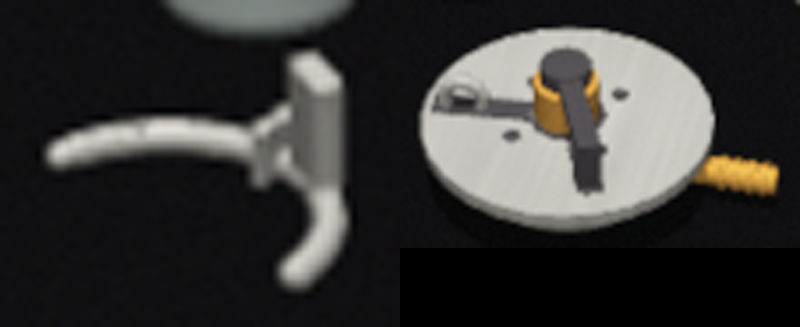

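```bash
cat > h.py <<'E'
import cv2,numpy as np
from scipy.optimize import least_squares
def ray(c,uv,z):
    uv=np.atleast_2d(uv).astype(float);R=c["R"];t=c["t"]
    d=np.c_[(uv[:,0]-c["cx"])/c["fx"],(uv[:,1]-c["cy"])/c["fy"],np.ones(len(uv))]@R
    o=-R.T@t
    return o+d*((z-o[2])/d[:,2])[:,None]
def proj(c,X):
    p=np.atleast_2d(X)@c["R"].T+c["t"]
    return np.c_[c["fx"]*p[:,0]/p[:,2]+c["cx"],c["fy"]*p[:,1]/p[:,2]+c["cy"]]
def blob(m,uv):
    n,l=cv2.connectedComponents(m.astype(np.uint8)); k=l[uv[1],uv[0]]
    v,u=np.nonzero(l==k); return np.c_[u,v]
def circ(P,r=None,w=.004):
    f=(lambda p:np.hypot(*(P[:,:2]-p[:2]).T)-(r or p[2]))
    x0=np.r_[P[:,:2].mean(0),[] if r else .06]
    return least_squares(f,x0,loss="soft_l1",f_scale=w).x
E
python3 - <<'E'
from h import *
for n,seed,vs in(("top",(437,218),(290,262)),("side",(320,193),(305,285))):
    c=np.load(n+".npz");im=c["image"].astype(int);mx=im.max(2);sat=mx-im.min(2)
    m=(mx>90)&(sat<40)
    b=blob(m,seed); b=np.array(b); print(n,len(b))
    if n=="top": # include all pieces near
        v,u=np.nonzero(m[200:256,392:442]); b=np.c_[u+392,v+200]
    P=ray(c,b,.006)
    C=circ(P,.06,.002)
    r=P[:,:2]-C; print("C",C,"res",np.std(np.hypot(*r.T)))
    a=np.degrees(np.arctan2(r[:,1],r[:,0])); rr=np.hypot(*r.T)
    a=(a+360)%360
    # largest gap
    s=np.sort(a);g=np.diff(np.r_[s,s[0]+360]);i=g.argmax();print("ends: tip",s[i],"tail",s[(i+1)%len(s)],"=> x ang from tip",s[i]-81.8,"from tail",s[(i+1)%len(s)]+90-360)
    # plate
    b=blob(((mx>110)&(sat<40)),vs); h=cv2.convexHull(b.astype(np.int32))[:,0]
    Q=ray(c,h,.04);V=circ(Q,None,.001);print("plate",V)
    hsv=cv2.cvtColor(c["image"],cv2.COLOR_BGR2HSV);o=(hsv[...,0]>10)&(hsv[...,0]<28)&(hsv[...,1]>150)&(hsv[...,2]>90)
    y0,y1,x0,x1=(280,302,250,275) if n=="top" else (282,300,366,398)
    v,u=np.nonzero(o[y0:y1,x0:x1]);N=ray(c,np.c_[u+x0,v+y0],.018 if n=="side" else .02)[:,:2]
    d=N-V[:2];print("nozzle far",np.hypot(*d.T).max(),"ang",np.degrees(np.arctan2(*d.mean(0)[::-1]))+180)
    print("ring-ish dark arm etc")
E
```

```text
top 316
C [ 0.62826961 -0.24439012] res 0.004448276932858326
ends: tip 319.7017600751642 tail 142.11356175150206 => x ang from tip 237.9017600751642 from tail -127.88643824849794
plate [0.56817229 0.07578705 0.08381342]
nozzle far 0.12370098405775011 ang 351.17268804081334
ring-ish dark arm etc
side 344
C [ 0.62278416 -0.25182898] res 0.01823724531165193
ends: tip 330.5968177240332 tail 134.3323771798515 => x ang from tip 248.7968177240332 from tail -135.6676228201485
plate [0.56643024 0.07991131 0.08510577]
nozzle far 0.12201482273997741 ang 352.1052976965269
ring-ish dark arm etc
```

```bash
python3 - <<'E'
from h import *
c=np.load("top.npz");s=np.load("side.npz")
g=cv2.cvtColor(c["image"],cv2.COLOR_BGR2GRAY)
np.set_printoptions(linewidth=250)
print("ring region");print(g[208:240:1,262:284])
print("side ring");gs=cv2.cvtColor(s["image"],cv2.COLOR_BGR2GRAY)
cv2.imwrite("pics/c_ring.png",np.hstack([cv2.resize(s["image"][255:300,285:345],(400,300),interpolation=cv2.INTER_CUBIC),cv2.resize(c["image"][205:250,245:305],(400,300),interpolation=cv2.INTER_CUBIC)]))
cv2.imwrite("pics/c_tab.png",np.hstack([cv2.resize(s["image"][177:217,300:355],(400,291),interpolation=cv2.INTER_CUBIC),cv2.resize(c["image"][222:257,395:443],(400,291),interpolation=cv2.INTER_CUBIC)]))
E
```

```text
ring region
[[ 19  24  34  53  70  76  84  88  89  91  85  81  80  79  78  77  56  25  11   6   9  11]
 [ 91 102 113 142 172 183 182 184 182 182 185 187 185 183 186 181 145 104  85  70  37  19]
 [192 187 191 198 210 213 212 208 194 189 197 205 202 205 205 207 203 186 183 163 121  93]
 [221 217 214 213 217 213 214 208 161 132 139 140 143 155 166 194 209 211 212 203 191 187]
 [215 215 214 215 212 213 217 206 134  99 114 110  89  99 124 187 210 214 215 215 214 214]
 [217 214 213 210 215 213 218 204 130 122 153 132  76  64 117 197 218 212 212 213 212 216]
 [215 214 214 214 215 215 219 202 131 148 177 147  80  63 119 205 218 216 213 217 213 214]
 [211 213 211 211 214 216 217 191 131 159 178 147  85  71 123 205 220 218 216 215 216 212]
 [213 209 210 213 211 217 211 175 131 176 191 152  77  72 125 204 219 217 216 216 216 216]
 [214 210 214 212 212 213 205 146 121 182 199 152  73  62 124 207 220 216 215 216 217 219]
 [215 213 214 213 216 217 205 132 125 188 196 147  68  72 136 205 217 214 213 216 213 216]
 [211 212 211 213 210 220 204 133 130 190 190 139  69  83 140 210 216 217 212 216 215 2
[... 1134 characters left out ...]
 87  92  89  85 126 211 221 218 217 216 218 217 218]
 [ 97 113 151 209 225 215 155  97  87  88  89  93  87 126 209 224 221 220 219 219 218 208]
 [160 180 195 214 223 213 147  96  91  89  90  90  86 125 212 227 221 222 222 219 197 158]
 [201 212 215 217 216 201 136  98 100  93  90  91  93 133 216 226 224 219 225 214 156  98]
 [213 216 217 205 188 172 132 123 128 128 113 108 102 130 205 226 223 221 225 214 136  83]
 [216 217 208 185 169 160 144 136 151 159 161 143 120 110 158 205 221 221 221 215 163 109]
 [215 210 185 169 144 129 117 112 113 133 163 170 161 117 104 158 206 221 220 218 202 175]
 [212 186 144 128 110 100  92  91  91  98 119 144 172 158  98  91 150 208 220 219 216 206]]
side ring
```

View pics/c_ring.png

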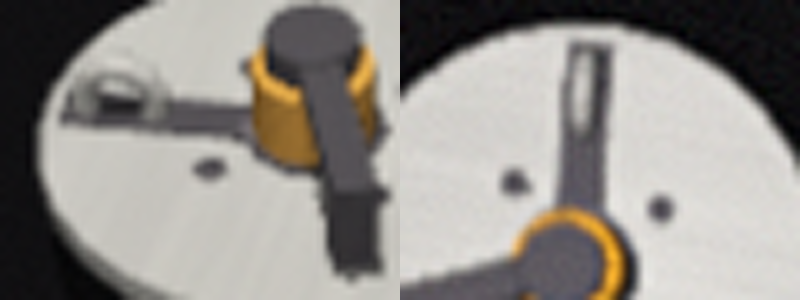

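View pics/c_tab.png

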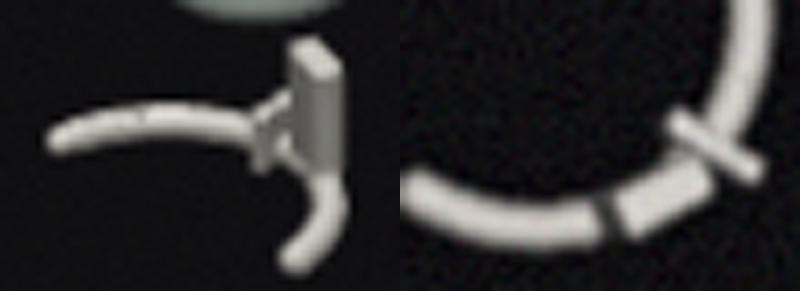

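```bash
python3 - <<'E'
from h import *
c=dict(np.load("top.npz"));s=dict(np.load("side.npz"))
def tri(a,b):
    A=[];
    P=[np.diag([1,1,1.])@np.array([[k["fx"],0,k["cx"]],[0,k["fy"],k["cy"]],[0,0,1]])@np.c_[k["R"],k["t"]] for k in(c,s)]
    X=cv2.triangulatePoints(P[0],P[1],np.float64(a)[:,None],np.float64(b)[:,None])[:,0];X=X[:3]/X[3]
    return X,proj(c,X)[0]-a,proj(s,X)[0]-b
print("tab top tri",tri((426.6,245.8),(343.5,184.8)),"\n z.054:",ray(c,(426.6,245.8),.054),ray(s,(343.5,184.8),.054))
C=np.array([.62827,-.24439]);psi=np.radians(238)
f=lambda a,z:np.r_[C+.06*np.array([np.cos(psi+np.radians(a)),np.sin(psi+np.radians(a))]),z]
print("pred tab",f(-30,.054)); print("pred tip px",proj(c,f(77,.006)),proj(s,f(77,.006)),"tail",proj(c,f(-90,.006)),proj(s,f(-90,.006)),"tab",proj(c,f(-30,.054)),proj(s,f(-30,.054)))
V=np.array([.5682,.0758])
print("ring top",ray(c,(271.8,217.8),.057),ray(s,(303.,268.2),.046))
for X in(ray(c,(271.8,217.8),.057)[0],ray(s,(303,268.2),.046)[0]):
    d=X[:2]-V;print(np.hypot(*d),np.degrees(np.arctan2(*d[::-1])))
# arm of ring: dark, rows 222..235
g=cv2.cvtColor(c["image"],cv2.COLOR_BGR2GRAY)
pts=[]
for r in range(225,234):
    u=np.arange(264,282);w=np.clip(170-g[r,264:282].astype(float),0,80);pts.append(((u*w).sum()/w.sum(),r))
A=ray(c,pts,.042);l=np.polyfit(A[:,0],A[:,1],1);print("arm dir",np.degrees(np.arctan(l[0])),"passes at V.x y=",np.polyval(l,V[0]), "y at ring", np.polyval(l,V[0]+.06))
# lever
print("hub px pred",proj(c,np.r_[V,.078]), "lever end pred ", [proj(c,np.r_[V+.06*np.array([np.cos(q),np.sin(q)]),.078]) for q in np.radians([106.6])])
# screws heights
E
```

```text
tab top tri (array([ 0.57373183, -0.27340719,  0.05045142]), array([0.01073587, 0.26108282]), array([-0.26499201, -0.0122233 ])) 
 z.054: [[ 0.5741204 -0.2727852  0.054    ]] [[ 0.57248034 -0.26706599  0.054     ]]
pred tab [ 0.57529314 -0.27255829  0.054     ]
pred tip px [[429.58252155 205.42576527]] [[307.67328575 195.56938092]] tail [[396.97058668 244.82129178]] [[339.7624125  211.80036389]] tab [[426.50234319 245.26980659]] [[342.59904399 183.72026057]]
ring top [[0.62855419 0.07314675 0.057     ]] [[0.62593152 0.0707754  0.046     ]]
0.06041248637784869 -2.517181255755007
0.05794976435949291 -4.974141168295691
arm dir -1.63629459247218 passes at V.x y= 0.07497064776059352 y at ring 0.07325665806777172
hub px pred [[268.57894466 244.21606112]] lever end pred  [array([[242.1411822 , 251.42008185]])]
```

Checks agree: hook x is about 238° (nose and tail ends both give this), the tab is near (0.574,-0.271), the plate radius is 83.8 mm (84 expected) and the ring is at 60.4 mm (60 expected). The two cameras disagree by about 4 mm in y, so I will judge the fit by relative measurements in the same camera. Next I move above the tab.

send_rows(
  deltas=[
    {"dy":-51.7,"dz":24.1,"fingers":1},
    {"dy":-51.7,"dz":24.1,"fingers":1},
    {"dy":-51.7,"dz":24.1,"fingers":1},
    {"dy":-51.7,"dz":24.1,"fingers":1},
    {"dy":-51.7,"dz":24.1,"fingers":1},
    {"dy":-51.7,"dz":24.1,"fingers":1},
    {"dy":-51.7,"dz":24.1,"fingers":1},
    {"dy":-51.7,"dz":24.1,"fingers":1},
    {"ax":1.9,"fingers":1},
    {"ax":1.9,"fingers":1},
    {"ax":1.9,"fingers":1},
    {"ax":1.9,"fingers":1},
  ],
)

```text
validation failed for argument at $.de...
```

send_rows(
  deltas=[
    {"ax":1.9,"fingers":1},
    {"ax":1.9,"fingers":1},
    {"ax":1.9,"fingers":1},
    {"ax":1.9,"fingers":1},
    {"ax":2.0,"fingers":1},
    {"fingers":1},
    {"fingers":1},
  ],
)

```text
validation failed for argument at $.de...
```

```bash
cat >> h.py <<'E'
from scipy.spatial.transform import Rotation as Ro
def st(o):
    R=Ro.from_euler("xyz",o["orientation"],degrees=True).as_matrix()
    th=np.degrees(np.arctan2(R[1,2],R[0,2]))
    return np.array(o["tool_pos"]),R,th
def plan(o,xyz,th):
    p,R,t0=st(o); c,s=np.cos(np.radians(th)),np.sin(np.radians(th))
    Rt=np.array([[0,-s,c],[0,c,s],[-1,0,0]])
    d=R.T@(np.array(xyz)-p)*1000; rv=Ro.from_matrix(R.T@Rt).as_rotvec(degrees=True)/5
    print("pos",np.round(p,4),"th",round(t0,2),"xaxis",np.round(R[:,0],4),"F",np.round(o["force"],2),"open",round(o["opening"],4),"t",o["clock"])
    print("d(mm)",np.round(d,2),"a(units)",np.round(rv,3))
E
python3 - <<'E'
from h import *
from plant import ctrl
plan(ctrl.get_obs(),[.5745,-.271,.042],28)
print(np.round(ctrl.get_obs()["joint_pos"],1))
E
```

```text
pos [ 0.2755 -0.6158  0.2507] th 114.1 xaxis [-7.0e-04  1.3e-03 -1.0e+00] F [ 0.13  0.35 -0.5 ] open 0.0877 t 0.1
d(mm) [ 208.96 -413.71  192.32] a(units) [ 1.7221e+01  1.2000e-02 -1.4000e-02]
[-49.4  20.6   0.6  -0.  -70.1 -16.5]
```

send_rows(
  deltas=[
    {"dx":0,"dy":-51.7,"dz":24.1,"ax":0,"ay":0,"az":0,"fingers":1},
  ],
)

```text
clock: 0.22
tool_pos: [0.3115, -0.5741, 0.2502]
orientation: [32.2, 89.9, 146.1]
force: [0.8, -0.5, 0.3]
opening: 0.0877
```

send_rows(
  deltas=[
    {"dx":0,"dy":-51.7,"dz":24.1,"ax":0,"ay":0,"az":0,"fingers":1},
    {"dx":0,"dy":-51.7,"dz":24.1,"ax":0,"ay":0,"az":0,"fingers":1},
    {"dx":0,"dy":-51.7,"dz":24.1,"ax":0,"ay":0,"az":0,"fingers":1},
    {"dx":0,"dy":-51.7,"dz":24.1,"ax":0,"ay":0,"az":0,"fingers":1},
    {"dx":0,"dy":-51.7,"dz":24.1,"ax":0,"ay":0,"az":0,"fingers":1},
    {"dx":0,"dy":-51.7,"dz":24.1,"ax":0,"ay":0,"az":0,"fingers":1},
    {"dx":0,"dy":-51.7,"dz":24.1,"ax":0,"ay":0,"az":0,"fingers":1},
    {"dx":0,"dy":0,"dz":0,"ax":1.9,"ay":0,"az":0,"fingers":1},
    {"dx":0,"dy":0,"dz":0,"ax":1.9,"ay":0,"az":0,"fingers":1},
    {"dx":0,"dy":0,"dz":0,"ax":1.9,"ay":0,"az":0,"fingers":1},
    {"dx":0,"dy":0,"dz":0,"ax":1.9,"ay":0,"az":0,"fingers":1},
    {"dx":0,"dy":0,"dz":0,"ax":1.9,"ay":0,"az":0,"fingers":1},
  ],
)

```text
clock: 1.72
tool_pos: [0.5742, -0.271, 0.2511]
orientation: [96.0, 89.9, 162.3]
force: [0.3, -0.3, -0.6]
opening: 0.088
```

send_rows(
  deltas=[
    {"dx":0,"dy":0,"dz":0,"ax":1.9,"ay":0,"az":0,"fingers":1},
    {"dx":0,"dy":0,"dz":0,"ax":1.9,"ay":0,"az":0,"fingers":1},
    {"dx":0,"dy":0,"dz":0,"ax":1.9,"ay":0,"az":0,"fingers":1},
    {"dx":0,"dy":0,"dz":0,"ax":2.0,"ay":0,"az":0,"fingers":1},
    {"dx":0,"dy":0,"dz":0,"ax":0,"ay":0,"az":0,"fingers":1},
    {"dx":0,"dy":0,"dz":0,"ax":0,"ay":0,"az":0,"fingers":1},
  ],
)

```text
clock: 2.48
tool_pos: [0.5743, -0.2711, 0.2513]
orientation: [134.3, 90.0, 162.6]
force: [0.1, -0.6, 0.1]
opening: 0.0871
```

```bash
python3 - <<'E'
from h import *
from plant import ctrl
plan(ctrl.get_obs(),[.5745,-.271,.042],28)
print(np.round(ctrl.get_obs()["joint_pos"],1))
E
```

```text
pos [ 0.5743 -0.2711  0.2513] th 28.33 xaxis [-5.e-04  2.e-04 -1.e+00] F [ 0.14 -0.61  0.12] open 0.0871 t 2.475
d(mm) [ 2.0929e+02 -5.0000e-02  2.7000e-01] a(units) [ 0.065 -0.004 -0.004]
[  -7.7   16.9   -4.7   -0.   -68.5 -144. ]
```

send_rows(
  deltas=[
    {"dx":45,"dy":0,"dz":0.2,"ax":0.06,"ay":0,"az":0,"fingers":1},
    {"dx":45,"dy":0,"dz":0,"ax":0,"ay":0,"az":0,"fingers":1},
    {"dx":30,"dy":0,"dz":0,"ax":0,"ay":0,"az":0,"fingers":1},
    {"dx":0,"dy":0,"dz":0,"ax":0,"ay":0,"az":0,"fingers":1},
  ],
)

```text
clock: 2.98
tool_pos: [0.5731, -0.2707, 0.1291]
orientation: [140.4, 89.7, 168.3]
force: [0.1, -0.7, 0.9]
opening: 0.0878
```

```bash
python3 - <<'E'
from h import *
from plant import ctrl
plan(ctrl.get_obs(),[.5745,-.271,.042],28)
s=ctrl.snapshot("side")["image"];t=ctrl.snapshot("top")["image"]
cv2.imwrite("pics/a1.png",np.hstack([cv2.resize(s[130:230,280:380],(400,400),interpolation=cv2.INTER_CUBIC),cv2.resize(t[180:280,370:470],(400,400),interpolation=cv2.INTER_CUBIC)]))
E
```

```text
pos [ 0.5731 -0.2707  0.1291] th 27.93 xaxis [-0.005  0.001 -1.   ] F [ 0.1  -0.71  0.91] open 0.0878 t 2.975
d(mm) [87.11 -1.2   1.5 ] a(units) [-0.015 -0.045 -0.037]
```

View pics/a1.png

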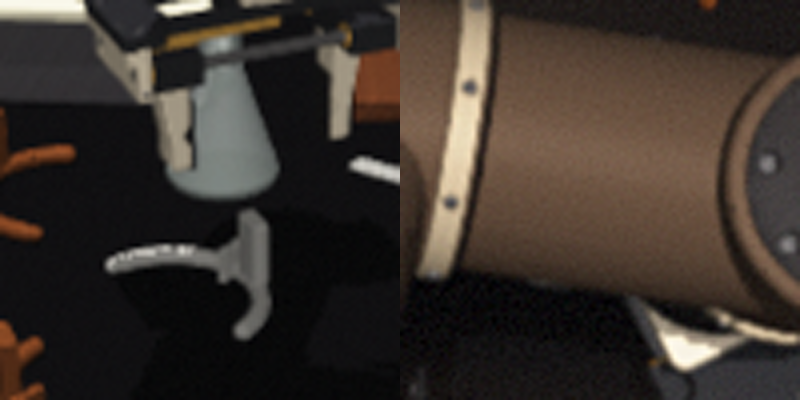

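send_rows(
  deltas=[
    {"dx":35,"dy":-0.5,"dz":0.8,"ax":0,"ay":0,"az":0,"fingers":1},
    {"dx":30,"dy":0,"dz":0,"ax":0,"ay":0,"az":0,"fingers":1},
    {"dx":14,"dy":0,"dz":0,"ax":0,"ay":0,"az":0,"fingers":1},
    {"dx":0,"dy":0,"dz":0,"ax":0,"ay":0,"az":0,"fingers":1},
    {"dx":0,"dy":0,"dz":0,"ax":0,"ay":0,"az":0,"fingers":1},
  ],
)

```text
clock: 3.7
tool_pos: [0.5767, -0.2714, 0.0542]
orientation: [-44.8, 89.9, -16.9]
force: [0.5, 0.3, 0.0]
opening: 0.0875
```

```bash
python3 - <<'E'
from h import *
from plant import ctrl
plan(ctrl.get_obs(),[.5745,-.271,.042],28)
s=ctrl.snapshot("side")["image"]
cv2.imwrite("pics/a2.png",cv2.resize(s[140:230,280:400],(800,600),interpolation=cv2.INTER_CUBIC))
c=np.load("side.npz");print("cam",-c["R"].T@c["t"])
E
```

```text
pos [ 0.5767 -0.2714  0.0542] th 27.85 xaxis [ 2.3e-03 -7.0e-04 -1.0e+00] F [0.49 0.26 0.  ] open 0.0875 t 3.7
d(mm) [12.22  1.42 -1.8 ] a(units) [-0.031  0.02   0.02 ]
cam [0.47298696 0.85190905 0.68148517]
```

View pics/a2.png

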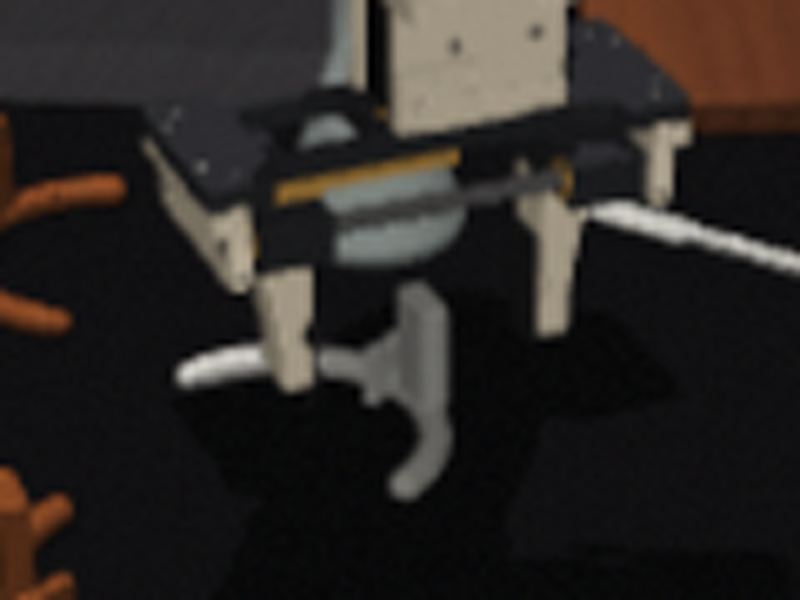

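```bash
python3 - <<'E'
from h import *
from plant import ctrl
o=ctrl.get_obs();plan(o,[.5745,-.271,.042],28); print(np.round(o["qvel"],3))
c=np.load("side.npz")
print(ray(c,(343.75,194.),.029), proj(c,[[.5745,-.271,.029],[.5745,-.271,.054]]))
E
```

```text
pos [ 0.5767 -0.2714  0.0542] th 27.83 xaxis [ 2.5e-03 -6.0e-04 -1.0e+00] F [ 0.12 -0.26  0.07] open 0.0876 t 3.75
d(mm) [12.22  1.4  -1.74] a(units) [-0.033  0.022  0.02 ]
[ 0.087  0.034 -0.268 -0.157  0.244 -0.023]
[[ 0.57156358 -0.26318366  0.029     ]] [[342.88704489 192.44638717]
 [342.85208747 184.02572271]]
```

send_rows(
  deltas=[
    {"dx":6,"dy":0.7,"dz":-0.9,"ax":0,"ay":0,"az":0,"fingers":1},
    {"dx":6,"dy":0.7,"dz":-0.8,"ax":0,"ay":0,"az":0,"fingers":0.6},
    {"dx":0,"dy":0,"dz":0,"ax":0,"ay":0,"az":0,"fingers":0.4},
    {"dx":0,"dy":0,"dz":0,"ax":0,"ay":0,"az":0,"fingers":0.3},
    {"dx":0,"dy":0,"dz":0,"ax":0,"ay":0,"az":0,"fingers":0.22},
    {"dx":0,"dy":0,"dz":0,"ax":0,"ay":0,"az":0,"fingers":0.22},
  ],
)

```text
clock: 4.5
tool_pos: [0.5735, -0.2707, 0.0407]
orientation: [-46.4, 90.0, -18.6]
force: [-0.4, 0.2, -0.1]
opening: 0.0428
```

```bash
python3 - <<'E'
from h import *
from plant import ctrl
plan(ctrl.get_obs(),[.5745,-.271,.042],28)
s=ctrl.snapshot("side")["image"]
cv2.imwrite("pics/a3.png",cv2.resize(s[140:230,280:400],(800,600),interpolation=cv2.INTER_CUBIC))
E
```

```text
pos [ 0.5735 -0.2707  0.0407] th 27.81 xaxis [ 2.e-04 -1.e-04 -1.e+00] F [-0.36  0.18 -0.07] open 0.0428 t 4.5
d(mm) [-1.33 -0.69  0.72] a(units) [-0.038  0.002  0.002]
```

View pics/a3.png

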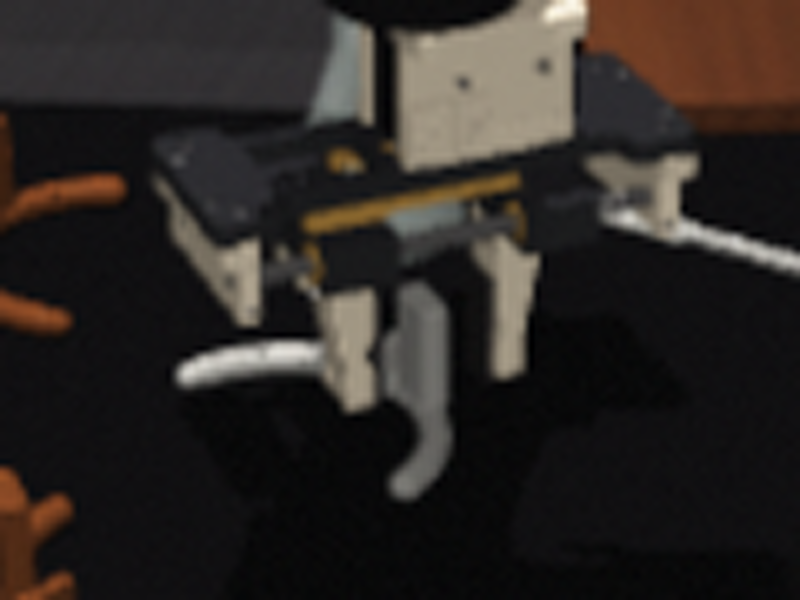

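send_rows(
  deltas=[
    {"dx":-0.8,"dy":0,"dz":0,"ax":0,"ay":0,"az":0,"fingers":0.25},
    {"dx":0,"dy":0,"dz":0,"ax":0,"ay":0,"az":0,"fingers":0.18},
    {"dx":0,"dy":0,"dz":0,"ax":0,"ay":0,"az":0,"fingers":0.1},
    {"dx":0,"dy":0,"dz":0,"ax":0,"ay":0,"az":0,"fingers":0},
    {"dx":0,"dy":0,"dz":0,"ax":0,"ay":0,"az":0,"fingers":0},
    {"dx":0,"dy":0,"dz":0,"ax":0,"ay":0,"az":0,"fingers":0},
    {"dx":0,"dy":0,"dz":0,"ax":0,"ay":0,"az":0,"fingers":0},
  ],
)

```text
clock: 5.42
tool_pos: [0.5735, -0.2707, 0.0414]
orientation: [-43.7, 90.0, -15.9]
force: [-0.7, 0.0, 0.7]
opening: 0.0113
```

```bash
python3 - <<'E'
from h import *
from plant import ctrl
plan(ctrl.get_obs(),[.5745,-.271,.042],28)
S=ctrl.snapshot("side");s=S["image"];cv2.imwrite("pics/side_g.png",s)
cv2.imwrite("pics/a4.png",cv2.resize(s[140:230,280:400],(800,600),interpolation=cv2.INTER_CUBIC))
E
```

```text
pos [ 0.5735 -0.2707  0.0414] th 27.81 xaxis [ 1.e-04 -0.e+00 -1.e+00] F [-0.65  0.04  0.73] open 0.0113 t 5.425
d(mm) [-0.59 -0.73  0.78] a(units) [-0.038  0.001  0.001]
```

View pics/a4.png

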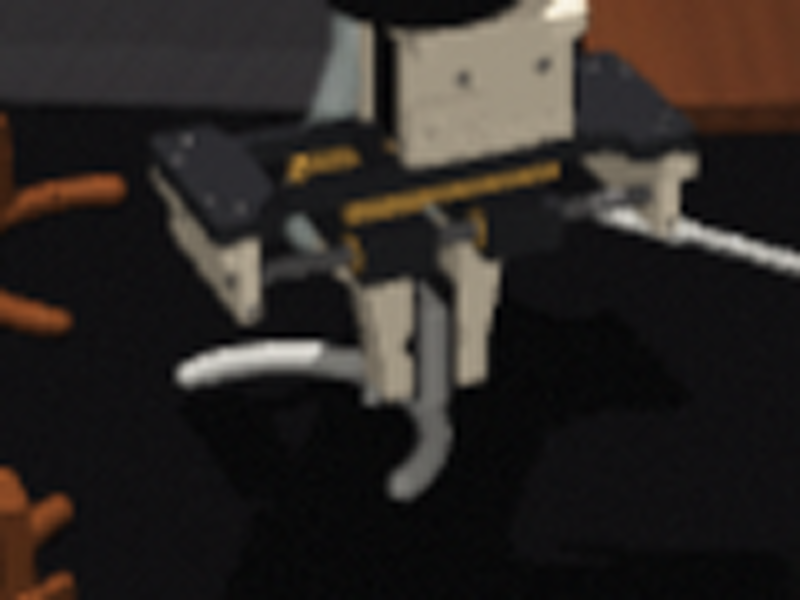

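send_rows(
  deltas=[
    {"dx":-10,"dy":0,"dz":0,"ax":0,"ay":0,"az":0,"fingers":0},
    {"dx":-25,"dy":0,"dz":0,"ax":0,"ay":0,"az":0,"fingers":0},
    {"dx":-35,"dy":0,"dz":0,"ax":0,"ay":0,"az":0,"fingers":0},
    {"dx":-35,"dy":0,"dz":0,"ax":0,"ay":0,"az":0,"fingers":0},
    {"dx":-15,"dy":0,"dz":0,"ax":0,"ay":0,"az":0,"fingers":0},
    {"dx":0,"dy":0,"dz":0,"ax":0,"ay":0,"az":0,"fingers":0},
  ],
)

```text
clock: 6.22
tool_pos: [0.5737, -0.2707, 0.1622]
orientation: [-29.1, 89.9, -1.3]
force: [0.2, 0.6, -2.6]
opening: 0.0118
```

```bash
python3 - <<'E'
from h import *
from plant import ctrl
plan(ctrl.get_obs(),[.5296,.0298,.1614],28)
S=ctrl.snapshot("side");s=S["image"];
cv2.imwrite("pics/a5.png",cv2.resize(s[80:200,260:420],(800,600),interpolation=cv2.INTER_CUBIC))
E
```

```text
pos [ 0.5737 -0.2707  0.1622] th 27.8 xaxis [ 0.0018 -0.     -1.    ] F [ 0.2   0.61 -2.58] open 0.0118 t 6.225
d(mm) [  0.68 286.37 101.14] a(units) [-0.039  0.018  0.01 ]
```

View pics/a5.png

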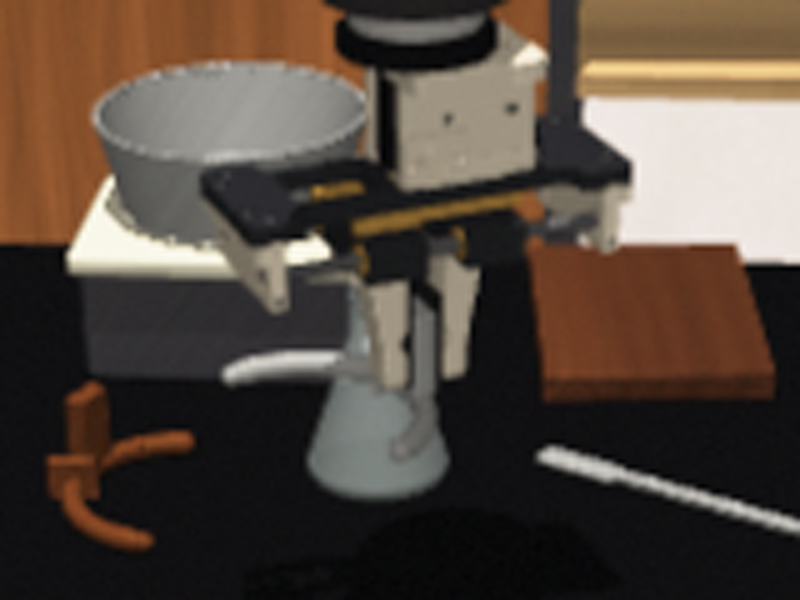

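send_rows(
  deltas=[
    {"dx":0,"dy":24,"dz":8.5,"ax":0,"ay":0,"az":0,"fingers":0},
    {"dx":0,"dy":35,"dz":12.4,"ax":0,"ay":0,"az":0,"fingers":0},
    {"dx":0,"dy":39,"dz":13.7,"ax":0,"ay":0,"az":0,"fingers":0},
    {"dx":0,"dy":39,"dz":13.7,"ax":0,"ay":0,"az":0,"fingers":0},
    {"dx":0,"dy":39,"dz":13.7,"ax":0,"ay":0,"az":0,"fingers":0},
    {"dx":0,"dy":39,"dz":13.7,"ax":0,"ay":0,"az":0,"fingers":0},
    {"dx":0,"dy":39,"dz":13.7,"ax":0,"ay":0,"az":0,"fingers":0},
    {"dx":0,"dy":32,"dz":11.7,"ax":0,"ay":0,"az":0,"fingers":0},
    {"dx":0,"dy":0,"dz":0,"ax":-1.48,"ay":0,"az":0,"fingers":0},
    {"dx":0,"dy":0,"dz":0,"ax":-1.48,"ay":0,"az":0,"fingers":0},
    {"dx":0,"dy":0,"dz":0,"ax":-1.48,"ay":0,"az":0,"fingers":0},
    {"dx":0,"dy":0,"dz":0,"ax":0,"ay":0,"az":0,"fingers":0},
  ],
)

```text
clock: 7.78
tool_pos: [0.5317, 0.0215, 0.1595]
orientation: [71.0, 89.0, 121.6]
force: [-0.2, -0.2, -2.2]
opening: 0.0115
```

```bash
python3 - <<'E'
from h import *
from plant import ctrl
o=ctrl.get_obs();plan(o,[.5296,.0298,.1014],50);print(np.round(o["joint_pos"],1))
s=ctrl.snapshot("side")["image"];t=ctrl.snapshot("top")["image"]
cv2.imwrite("pics/a6.png",np.hstack([cv2.resize(s[180:330,250:420],(453,400),interpolation=cv2.INTER_CUBIC),cv2.resize(t[180:310,215:325],(338,400),interpolation=cv2.INTER_CUBIC)]))
E
```

```text
pos [0.5317 0.0215 0.1595] th 50.61 xaxis [-0.0089  0.0145 -0.9999] F [-0.2  -0.23 -2.2 ] open 0.0115 t 7.775
d(mm) [58.23  5.98  4.76] a(units) [ 0.122  0.063 -0.185]
[  22.8   12.1  -23.7   -1.2  -54.3 -151.5]
```

View pics/a6.png

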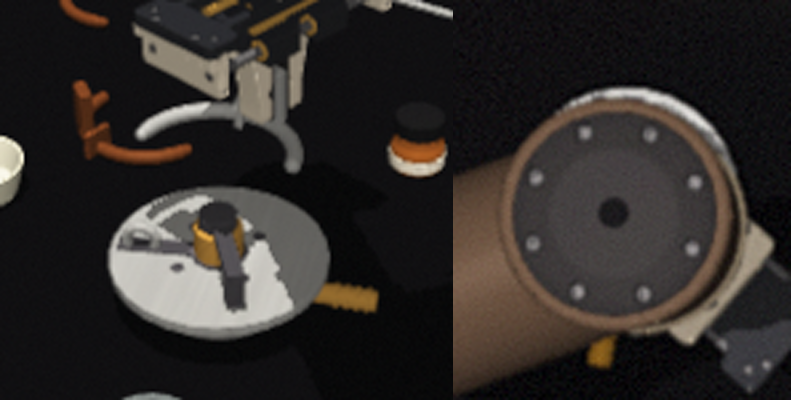

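send_rows(
  deltas=[
    {"dx":0,"dy":0,"dz":0,"ax":0,"ay":0,"az":0,"fingers":0},
    {"dx":0,"dy":0,"dz":0,"ax":0,"ay":0,"az":0,"fingers":0},
    {"dx":0,"dy":0,"dz":0,"ax":0,"ay":0,"az":0,"fingers":0},
    {"dx":0,"dy":0,"dz":0,"ax":0,"ay":0,"az":0,"fingers":0},
  ],
)

```text
clock: 8.38
tool_pos: [0.5326, 0.0217, 0.1612]
orientation: [60.6, 89.1, 111.3]
force: [0.5, -1.3, -1.7]
opening: 0.0119
```

```bash
python3 - <<'E'
from h import *
from plant import ctrl
o=ctrl.get_obs();plan(o,[.5296,.0298,.1014],50);print(np.round(o["joint_pos"],1),np.round(o["qvel"],2))
E
```

```text
pos [0.5326 0.0217 0.1612] th 50.65 xaxis [-0.006   0.0154 -0.9999] F [ 0.5  -1.29 -1.73] open 0.0119 t 8.375
d(mm) [59.93  6.65  3.88] a(units) [ 0.131  0.092 -0.165]
[  22.7   12.   -23.6   -1.2  -54.4 -151.4] [ 0.07 -0.07 -0.08 -0.01 -0.07  0.06]
```

send_rows(
  deltas=[
    {"dx":0,"dy":6.6,"dz":3.9,"ax":0.13,"ay":0.09,"az":-0.165,"fingers":0},
    {"dx":20,"dy":0,"dz":0,"ax":0,"ay":0,"az":0,"fingers":0},
    {"dx":20,"dy":0,"dz":0,"ax":0,"ay":0,"az":0,"fingers":0},
    {"dx":12,"dy":0,"dz":0,"ax":0,"ay":0,"az":0,"fingers":0},
    {"dx":0,"dy":0,"dz":0,"ax":0,"ay":0,"az":0,"fingers":0},
    {"dx":0,"dy":0,"dz":0,"ax":0,"ay":0,"az":0,"fingers":0},
  ],
)

```text
clock: 9.12
tool_pos: [0.5305, 0.029, 0.1099]
orientation: [-36.1, 90.0, 14.0]
force: [-0.0, -0.0, -1.4]
opening: 0.0118
```

```bash
python3 - <<'E'
from h import *
from plant import ctrl
o=ctrl.get_obs();plan(o,[.5296,.0298,.1014],50);print(np.round(o["joint_pos"],1))
S=ctrl.snapshot("side");s=S["image"];np.savez("side1.npz",**S)
cv2.imwrite("pics/a7.png",cv2.resize(s[210:310,275:400],(800,600),interpolation=cv2.INTER_CUBIC))
E
```

```text
pos [0.5305 0.029  0.1099] th 50.03 xaxis [ 8.e-04  2.e-04 -1.e+00] F [-0.01 -0.   -1.41] open 0.0118 t 9.125
d(mm) [8.47 1.21 0.03] a(units) [0.005 0.008 0.006]
[  24.3   15.1  -28.     0.   -46.9 -154.3]
```

View pics/a7.png

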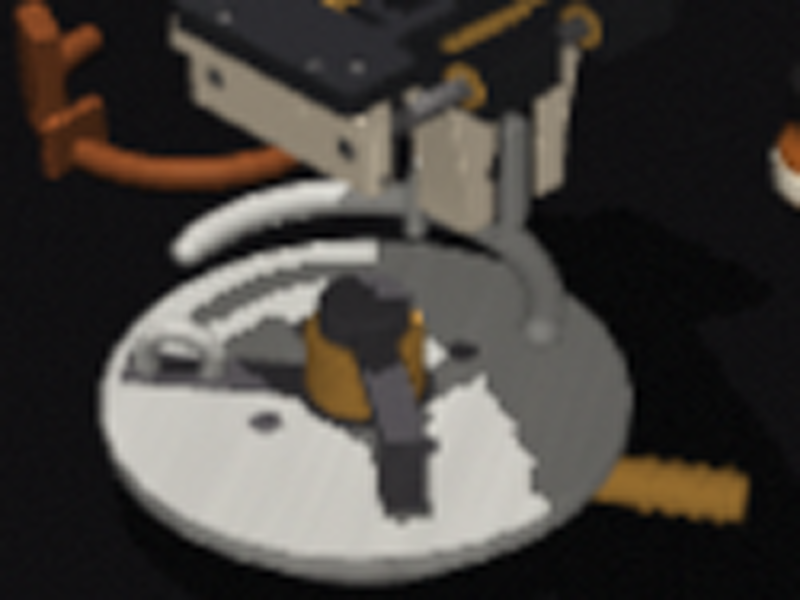

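```bash
cat >> h.py <<'E'
def hookpt(p,th,a,z,ty=0):
    t=np.radians(th);zt=np.array([np.cos(t),np.sin(t)]);yt=np.array([-zt[1],zt[0]])
    C=np.array(p[:2])+.06*zt-ty*yt*-1*-1
    A=np.radians(th+210+a);return np.r_[C+.06*np.array([np.cos(A),np.sin(A)]),z]
E
python3 - <<'E'
from h import *
c=dict(np.load("side1.npz"))
p=[.5305,.029];th=50.03
for ty in(-.003,0,.003):
  print(ty,[np.round(proj(c,hookpt(p,th,a,.0745,ty))[0],1) for a in(77,-90)])
print("obs tip 304.7,250.5 tail 359.4,265")
# plate outline: fit with mask of plate (bright+shadowed grey)
im=c["image"].astype(int);mx=im.max(2);sat=mx-im.min(2)
# lower arc of top face: use edge by plate-bright threshold
m=((mx>70)&(sat<30)).astype(np.uint8);m[:258,:]=0
cv2.imwrite("pics/m.png",cv2.resize(m[210:310,275:400]*255,(800,600)))
for V in([.5682,.0758],[.5672,.0778],[.5664,.0799]):
  a=np.radians(np.arange(0,360,15));q=proj(c,np.c_[V[0]+.084*np.cos(a),V[1]+.084*np.sin(a),a*0+.04])
  print(V,"left",q[:,0].min(),"right",q[:,0].max(),"top",q[:,1].min(),"bot",q[:,1].max())
E
```

```text
-0.003 [array([305.5, 252.1]), array([360.8, 265.4])]
0 [array([304.5, 251.4]), array([359.6, 264.7])]
0.003 [array([303.6, 250.8]), array([358.5, 264. ])]
obs tip 304.7,250.5 tail 359.4,265
[0.5682, 0.0758] left 289.59540396449586 right 372.47637398608543 top 249.0134760429979 bot 301.7974689993138
[0.5672, 0.0778] left 289.91201901697406 right 372.937027302952 top 249.5863870967766 bot 302.55127273368055
[0.5664, 0.0799] left 290.1226059778303 right 373.29713838847096 top 250.18405766455678 bot 303.3375088110047
```

```bash
python3 - <<'E'
from h import *
c=dict(np.load("side.npz"));g=cv2.cvtColor(c["image"],cv2.COLOR_BGR2GRAY)
np.set_printoptions(linewidth=250)
print("row277 left",g[277,284:300],"right",g[277,366:382]);print("row 274",g[274,284:300],g[274,366:382])
print("cols 320,330,340 top");print(g[246:262,[320,326,332,338,344]].T);print("bottom");print(g[292:312,[310,320,326,332,344]].T)
E
```

```text
row277 left [ 15  15  15  17  17  16  69 155 198 199 200 201 201 200 199 198] right [202 202 200 199 199 199 188 132  15  18  15  16  16  17  16  14]
row 274 [ 16  16  17  15  14  17  68 152 194 192 181 183 177 167 161 147] [200 202 203 200 198 198 189 137  16  16  17  17  15  15  17  15]
cols 320,330,340 top
[[ 16  15  17  17  21 136 197 196 198 199 200 201 201 201 201 203]
 [ 16  16  16  17 138 200 200 201 202 202 173 109  84  85  84  85]
 [ 16  16  16  61 154 198 197 198 188 141  85  84  85  84  85  85]
 [ 16  16  16  22 137 197 196 195 196 198 200 186 139 100 102  86]
 [ 16  16  15  17  34 141 195 194 196 196 197 198 198 198 199 200]]
bottom
[[201 200 199 198 198 196 187 153 119 103  64  14   8   8   6   8   8   9   6   9]
 [198 197 197 197 197 197 198 198 199 188 154 122 117  82  11  10   8   6   7   9]
 [196 198 199 199 199 199 198 198 198 199 173 128 122 109  70  22   9   9   8  10]
 [197 196 196 196 195 196 197 197 198 198 182 146 126 118  93  47  10  10   9   7]
 [194 196 196 196 198 198 199 200 200 170 125 119  99  55   9   7   9   8   8   9]]
```

The side camera and the arm's own position agree within 1 px on the held hook. With the top camera's bias on the hook removed, both cameras put the valve axis at about (0.5663, 0.0771). Next I align and lower to just above the plate.

send_rows(
  deltas=[
    {"dx":0,"dy":3.5,"dz":-0.2,"ax":0,"ay":0,"az":0,"fingers":0},
    {"dx":12,"dy":0,"dz":0,"ax":0,"ay":0,"az":0,"fingers":0},
    {"dx":9,"dy":0,"dz":0,"ax":0,"ay":0,"az":0,"fingers":0},
    {"dx":4,"dy":0,"dz":0,"ax":0,"ay":0,"az":0,"fingers":0},
    {"dx":0,"dy":0,"dz":0,"ax":0,"ay":0,"az":0,"fingers":0},
    {"dx":0,"dy":0,"dz":0,"ax":0,"ay":0,"az":0,"fingers":0},
    {"dx":0,"dy":0,"dz":0,"ax":0,"ay":0,"az":0,"fingers":0},
  ],
)

```text
clock: 10.05
tool_pos: [0.5274, 0.0311, 0.0845]
orientation: [-16.8, 90.0, 33.2]
force: [0.2, 0.1, -1.5]
opening: 0.0119
```

```bash
cat >> h.py <<'E'
V=np.array([.5663,.0771])
def tgt(th,z,V=V):
    t=np.radians(th);return [V[0]-.06*np.cos(t),V[1]-.06*np.sin(t),z]
E
python3 - <<'E'
from h import *
from plant import ctrl
o=ctrl.get_obs();plan(o,tgt(50,.0814),50);print(np.round(o["moment"],2))
S=ctrl.snapshot("side");s=S["image"];np.savez("side1.npz",**S)
cv2.imwrite("pics/a8.png",cv2.resize(s[210:310,275:400],(800,600),interpolation=cv2.INTER_CUBIC))
p,R,th=st(o);print([np.round(proj(S,hookpt(p,th,a,p[2]-.0354))[0],1) for a in(77,-90)])
E
```

```text
pos [0.5274 0.0311 0.0845] th 50.02 xaxis [ 4.e-04  2.e-04 -1.e+00] F [ 0.16  0.15 -1.51] open 0.0119 t 10.05
d(mm) [ 3.1  -0.24  0.31] a(units) [0.004 0.005 0.002]
[-0.08  0.02  0.03]
[array([306.5, 262. ]), array([361. , 275.5])]
```

View pics/a8.png

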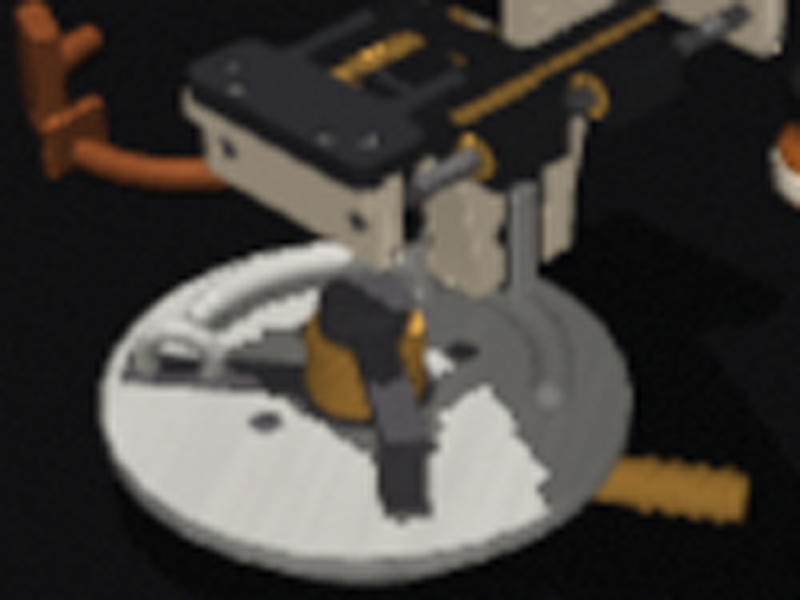

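send_rows(
  deltas=[
    {"dx":1.2,"dy":-0.2,"dz":0.3,"ax":0,"ay":0,"az":0,"fingers":0},
    {"dx":1,"dy":0,"dz":0,"ax":0,"ay":0,"az":0,"fingers":0},
    {"dx":0.5,"dy":0,"dz":0,"ax":0,"ay":0,"az":0,"fingers":0},
    {"dx":0,"dy":0,"dz":0,"ax":0,"ay":0,"az":0,"fingers":0},
  ],
)

```text
clock: 10.6
tool_pos: [0.5275, 0.0311, 0.0815]
orientation: [134.0, 90.0, -176.0]
force: [-0.1, -0.3, -0.9]
opening: 0.012
```

send_rows(
  deltas=[
    {"dx":0.4,"dy":0,"dz":0,"ax":0,"ay":0,"az":0,"fingers":0},
    {"dx":0,"dy":0,"dz":0,"ax":0,"ay":0,"az":0,"fingers":0},
    {"dx":0,"dy":0,"dz":0,"ax":0,"ay":0,"az":0,"fingers":0},
  ],
)

```text
clock: 10.98
tool_pos: [0.5275, 0.0311, 0.0813]
orientation: [-13.2, 90.0, 36.9]
force: [-1.4, 0.5, 2.0]
opening: 0.0114
```

send_rows(
  deltas=[
    {"dx":-0.2,"dy":-2.62,"dz":0.06,"ax":-0.5,"ay":0,"az":0,"fingers":0},
    {"dx":0,"dy":-2.62,"dz":0.06,"ax":-0.5,"ay":0,"az":0,"fingers":0},
    {"dx":0,"dy":-2.62,"dz":0.06,"ax":-0.5,"ay":0,"az":0,"fingers":0},
    {"dx":0,"dy":0,"dz":0,"ax":0,"ay":0,"az":0,"fingers":0},
    {"dx":0,"dy":0,"dz":0,"ax":0,"ay":0,"az":0,"fingers":0},
  ],
)

```text
clock: 11.6
tool_pos: [0.534, 0.0264, 0.0814]
orientation: [-61.3, 90.0, -3.8]
force: [0.5, -0.9, -0.4]
opening: 0.0116
```

```bash
python3 - <<'E'
from h import *
from plant import ctrl
o=ctrl.get_obs();plan(o,tgt(57.5,.0814),57.5);print(np.round(o["moment"],2))
S=ctrl.snapshot("side");s=S["image"];np.savez("side1.npz",**S)
cv2.imwrite("pics/a9.png",cv2.resize(s[245:285,285:340],(800,582),interpolation=cv2.INTER_CUBIC))
p,R,th=st(o);print([np.round((proj(S,hookpt(p,th,a,p[2]-.0354))[0]-[285,245])*14.55,0) for a in(82,77,60,-90)])
for a in(0,-3,-6): A=np.radians(a);print(a,np.round((proj(S,[V[0]+.06*np.cos(A),V[1]+.06*np.sin(A),.046])[0]-[285,245])*14.55))
E
```

```text
pos [0.534  0.0264 0.0814] th 57.47 xaxis [ 2.e-04 -0.e+00 -1.e+00] F [ 0.45 -0.87 -0.35] open 0.0116 t 11.6
d(mm) [-0.04 -0.03  0.14] a(units) [-0.006  0.001  0.002]
[-0.5  -0.02 -0.05]
[array([272., 317.]), array([286., 295.]), array([353., 227.]), array([1112.,  426.])]
0 [252. 366.]
-3 [256. 352.]
-6 [262. 338.]
```

View pics/a9.png

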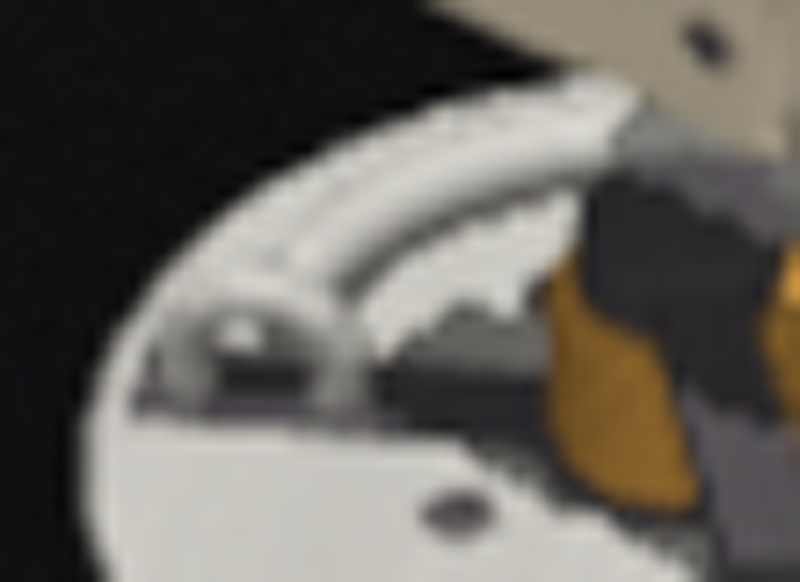

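send_rows(
  deltas=[
    {"dx":0,"dy":-1.31,"dz":0.01,"ax":-0.25,"ay":0,"az":0,"fingers":0},
    {"dx":0,"dy":-1.31,"dz":0.01,"ax":-0.25,"ay":0,"az":0,"fingers":0},
    {"dx":0,"dy":0,"dz":0,"ax":0,"ay":0,"az":0,"fingers":0},
  ],
)

```text
clock: 12.02
tool_pos: [0.536, 0.025, 0.0814]
orientation: [124.6, 90.0, -175.3]
force: [-1.6, -0.7, 2.2]
opening: 0.0119
```

send_rows(
  deltas=[
    {"dx":0,"dy":-1.31,"dz":0.01,"ax":-0.25,"ay":0,"az":0,"fingers":0},
    {"dx":0,"dy":0,"dz":0,"ax":0,"ay":0,"az":0,"fingers":0},
    {"dx":0,"dy":0,"dz":0,"ax":0,"ay":0,"az":0,"fingers":0},
  ],
)

```text
clock: 12.4
tool_pos: [0.5373, 0.0244, 0.0813]
orientation: [160.0, 90.0, -138.8]
force: [-1.9, -1.0, 2.2]
opening: 0.0121
```

send_rows(
  deltas=[
    {"dx":0,"dy":-1.31,"dz":0.01,"ax":-0.25,"ay":0,"az":0,"fingers":0},
    {"dx":0,"dy":0,"dz":0,"ax":0,"ay":0,"az":0,"fingers":0},
    {"dx":0,"dy":0,"dz":0,"ax":0,"ay":0,"az":0,"fingers":0},
  ],
)

```text
clock: 12.78
tool_pos: [0.5385, 0.0238, 0.0814]
orientation: [-15.1, 90.0, 47.4]
force: [-1.5, -0.9, 2.3]
opening: 0.0119
```

```bash
cat > look.py <<'E'
from h import *
from plant import ctrl
import sys
o=ctrl.get_obs();th=float(sys.argv[1]);plan(o,tgt(th,.0814),th);print(np.round(o["moment"],2))
t=np.radians(th);F=np.array(o["force"][:2]);print("F radial-in(z_t)",F@[np.cos(t),np.sin(t)],"F y_t",F@[-np.sin(t),np.cos(t)])
if len(sys.argv)>2:
    S=ctrl.snapshot("side");s=S["image"]
    cv2.imwrite(sys.argv[2],cv2.resize(s[245:285,285:340],(800,582),interpolation=cv2.INTER_CUBIC))
    cv2.imwrite(sys.argv[2].replace(".png","w.png"),cv2.resize(s[210:310,275:400],(800,600),interpolation=cv2.INTER_CUBIC))
    p,R,th=st(o);print([np.round((proj(S,hookpt(p,th,a,p[2]-.0354))[0]-[285,245])*14.55,0) for a in(82,77,60)])
E
python3 look.py 62.5 pics/b1.png
```

```text
pos [0.5385 0.0238 0.0814] th 62.52 xaxis [ 1.e-04  1.e-04 -1.e+00] F [-1.55 -0.9   2.32] open 0.0119 t 12.775
d(mm) [-0.03 -0.09  0.11] a(units) [0.004 0.001 0.   ]
[-0.3   0.8   0.05]
F radial-in(z_t) -1.5151751789834231 F y_t 0.9581946069113246
[array([262., 340.]), array([272., 317.]), array([330., 246.])]
```

View pics/b1.png

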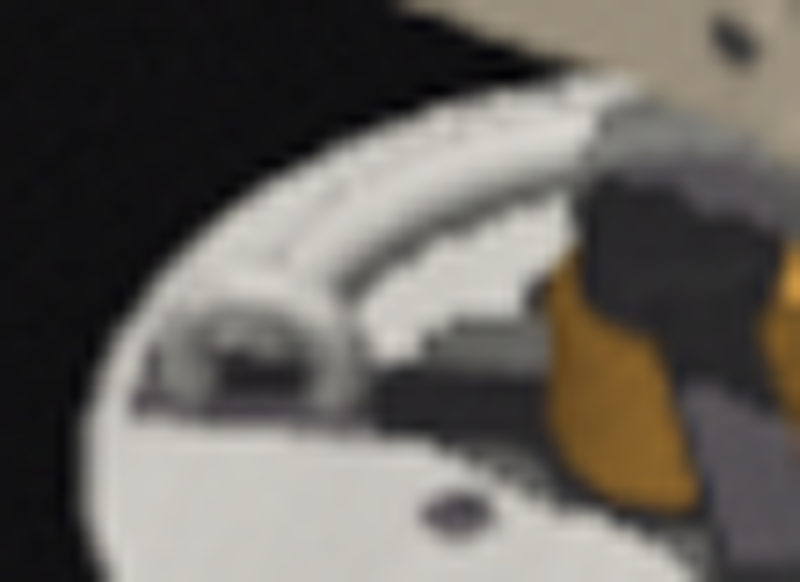

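send_rows(
  deltas=[
    {"dx":-0.25,"dy":-1.31,"dz":0.01,"ax":-0.25,"ay":0,"az":0,"fingers":0},
    {"dx":0,"dy":0,"dz":0,"ax":0,"ay":0,"az":0,"fingers":0},
    {"dx":0,"dy":0,"dz":0,"ax":0,"ay":0,"az":0,"fingers":0},
  ],
)

```text
clock: 13.2
tool_pos: [0.5396, 0.0233, 0.0814]
orientation: [59.1, 90.0, 122.9]
force: [0.3, 0.8, -1.4]
opening: 0.0121
```

send_rows(
  deltas=[
    {"dx":0,"dy":-1.31,"dz":0.01,"ax":-0.25,"ay":0,"az":0,"fingers":0},
    {"dx":0,"dy":0,"dz":0,"ax":0,"ay":0,"az":0,"fingers":0},
    {"dx":0,"dy":0,"dz":0,"ax":0,"ay":0,"az":0,"fingers":0},
  ],
)

```text
clock: 13.58
tool_pos: [0.5407, 0.0226, 0.0816]
orientation: [99.3, 90.0, 164.3]
force: [-0.3, 1.1, -2.0]
opening: 0.0119
```

send_rows(
  deltas=[
    {"dx":0,"dy":-1.31,"dz":0.01,"ax":-0.25,"ay":0,"az":0,"fingers":0},
    {"dx":0,"dy":0,"dz":0,"ax":0,"ay":0,"az":0,"fingers":0},
    {"dx":0,"dy":0,"dz":0,"ax":0,"ay":0,"az":0,"fingers":0},
  ],
)

```text
clock: 13.95
tool_pos: [0.5419, 0.0221, 0.0816]
orientation: [87.2, 90.0, 153.4]
force: [-0.9, -0.2, -2.0]
opening: 0.0118
```

```bash
python3 look.py 66.25 pics/b2.png
```

```text
pos [0.5419 0.0221 0.0816] th 66.26 xaxis [-1.e-04  1.e-04 -1.e+00] F [-0.93 -0.15 -2.04] open 0.0118 t 13.95
d(mm) [ 0.19 -0.16  0.17] a(units) [ 0.003  0.    -0.001]
[-0.07 -0.   -0.08]
F radial-in(z_t) -0.5159074423205968 F y_t 0.7928202690673519
[array([256., 356.]), array([265., 333.]), array([315., 260.])]
```

View pics/b2.png

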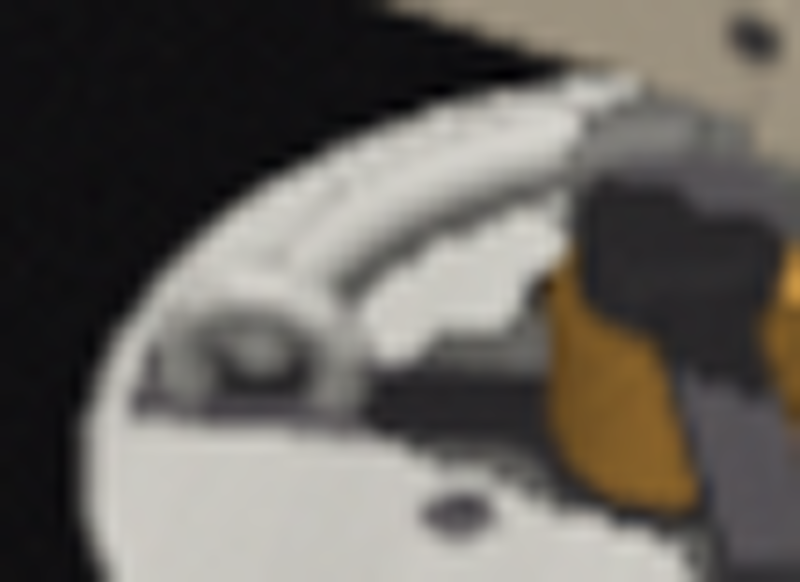

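send_rows(
  deltas=[
    {"dx":0.1,"dy":-1.4,"dz":0.1,"ax":-0.25,"ay":0,"az":0,"fingers":0},
    {"dx":0,"dy":-1.31,"dz":0.01,"ax":-0.25,"ay":0,"az":0,"fingers":0},
    {"dx":0,"dy":0,"dz":0,"ax":0,"ay":0,"az":0,"fingers":0},
  ],
)

```text
clock: 14.38
tool_pos: [0.5446, 0.0211, 0.0815]
orientation: [96.0, 90.0, 164.8]
force: [0.6, -0.5, -2.3]
opening: 0.0117
```

send_rows(
  deltas=[
    {"dx":0,"dy":-1.31,"dz":0.01,"ax":-0.25,"ay":0,"az":0,"fingers":0},
    {"dx":0,"dy":-1.31,"dz":0.01,"ax":-0.25,"ay":0,"az":0,"fingers":0},
    {"dx":0,"dy":0,"dz":0,"ax":0,"ay":0,"az":0,"fingers":0},
  ],
)

```text
clock: 14.75
tool_pos: [0.547, 0.0202, 0.0815]
orientation: [39.2, 90.0, 110.5]
force: [-0.6, 0.4, -1.6]
opening: 0.0114
```

send_rows(
  deltas=[
    {"dx":0,"dy":-1.31,"dz":0.01,"ax":-0.25,"ay":0,"az":0,"fingers":0},
    {"dx":0,"dy":-1.31,"dz":0.01,"ax":-0.25,"ay":0,"az":0,"fingers":0},
    {"dx":0,"dy":0,"dz":0,"ax":0,"ay":0,"az":0,"fingers":0},
  ],
)

```text
clock: 15.12
tool_pos: [0.5495, 0.0194, 0.0815]
orientation: [50.3, 90.0, 124.1]
force: [-0.4, 0.2, -1.8]
opening: 0.0122
```

```bash
python3 look.py 73.75 pics/b3.png
```

```text
pos [0.5495 0.0194 0.0815] th 73.79 xaxis [-0.e+00  1.e-04 -1.e+00] F [-0.39  0.22 -1.76] open 0.0122 t 15.125
d(mm) [0.08 0.03 0.06] a(units) [ 0.009  0.001 -0.001]
[-0.09  0.02 -0.01]
F radial-in(z_t) 0.10085639325294866 F y_t 0.4351400089885791
[array([248., 393.]), array([252., 369.]), array([288., 292.])]
```

View pics/b3.png

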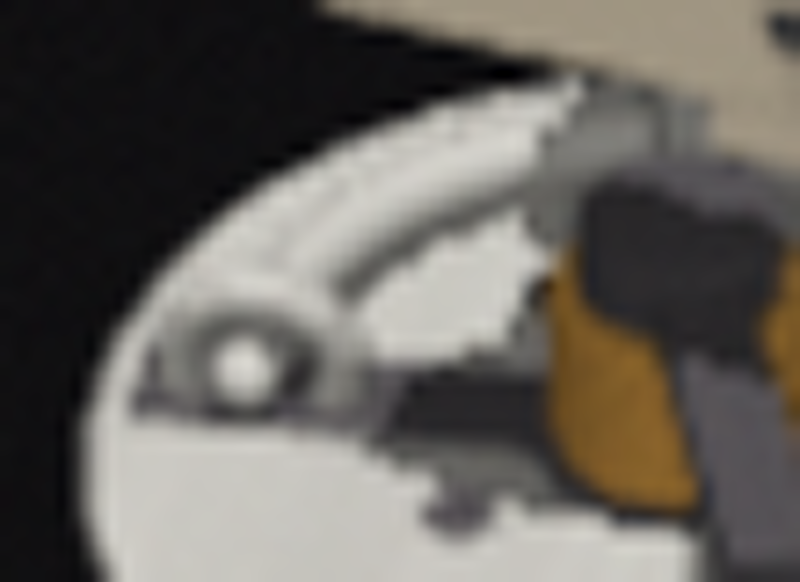

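send_rows(
  deltas=[
    {"dx":0,"dy":-0.51,"dz":0,"ax":-0.25,"ay":0,"az":0,"fingers":0},
    {"dx":0,"dy":-1.31,"dz":0.01,"ax":-0.25,"ay":0,"az":0,"fingers":0},
    {"dx":0,"dy":0,"dz":0,"ax":0,"ay":0,"az":0,"fingers":0},
  ],
)

```text
clock: 15.55
tool_pos: [0.5513, 0.019, 0.0815]
orientation: [7.1, 90.0, 83.4]
force: [-1.4, 0.4, -1.4]
opening: 0.0119
```

send_rows(
  deltas=[
    {"dx":0,"dy":-1.31,"dz":0.01,"ax":-0.25,"ay":0,"az":0,"fingers":0},
    {"dx":0,"dy":-1.31,"dz":0.01,"ax":-0.25,"ay":0,"az":0,"fingers":0},
    {"dx":0,"dy":0,"dz":0,"ax":0,"ay":0,"az":0,"fingers":0},
  ],
)

```text
clock: 15.92
tool_pos: [0.5538, 0.0184, 0.0815]
orientation: [21.9, 90.0, 100.6]
force: [1.0, 0.1, -2.1]
opening: 0.0117
```

send_rows(
  deltas=[
    {"dx":0,"dy":-1.31,"dz":0.01,"ax":-0.25,"ay":0,"az":0,"fingers":0},
    {"dx":0,"dy":-1.31,"dz":0.01,"ax":-0.25,"ay":0,"az":0,"fingers":0},
    {"dx":0,"dy":0,"dz":0,"ax":0,"ay":0,"az":0,"fingers":0},
  ],
)

```text
clock: 16.3
tool_pos: [0.5564, 0.0179, 0.0815]
orientation: [72.6, 90.0, 153.9]
force: [-0.3, -0.6, -1.5]
opening: 0.0117
```

```bash
python3 look.py 81.25 pics/b4.png
```

```text
pos [0.5564 0.0179 0.0815] th 81.29 xaxis [-1.e-04  0.e+00 -1.e+00] F [-0.29 -0.59 -1.46] open 0.0117 t 16.3
d(mm) [ 0.09 -0.77  0.01] a(units) [ 0.008  0.    -0.001]
[-0.03 -0.01 -0.04]
F radial-in(z_t) -0.6299139638257595 F y_t 0.19808317883293888
[array([254., 430.]), array([253., 406.]), array([273., 326.])]
```

View pics/b4.png

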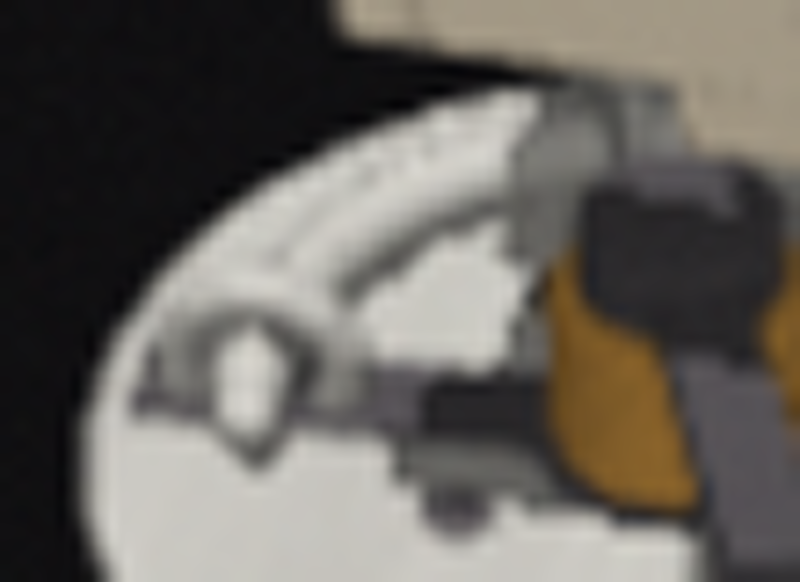

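send_rows(
  deltas=[
    {"dx":0,"dy":-1.31,"dz":0.01,"ax":-0.25,"ay":0,"az":0,"fingers":0},
    {"dx":0,"dy":-1.31,"dz":0.01,"ax":-0.25,"ay":0,"az":0,"fingers":0},
    {"dx":0,"dy":-1.31,"dz":0.01,"ax":-0.25,"ay":0,"az":0,"fingers":0},
    {"dx":0,"dy":-1.31,"dz":0.01,"ax":-0.25,"ay":0,"az":0,"fingers":0},
    {"dx":0,"dy":0,"dz":0,"ax":0,"ay":0,"az":0,"fingers":0},
  ],
)

```text
clock: 16.98
tool_pos: [0.5616, 0.0173, 0.0815]
orientation: [52.4, 90.0, 138.7]
force: [-0.0, -0.3, -1.1]
opening: 0.0119
```

send_rows(
  deltas=[
    {"dx":0,"dy":-1.31,"dz":0.01,"ax":-0.25,"ay":0,"az":0,"fingers":0},
    {"dx":0,"dy":-1.31,"dz":0.01,"ax":-0.25,"ay":0,"az":0,"fingers":0},
    {"dx":0,"dy":-1.31,"dz":0.01,"ax":-0.25,"ay":0,"az":0,"fingers":0},
    {"dx":0,"dy":-1.31,"dz":0.01,"ax":-0.25,"ay":0,"az":0,"fingers":0},
    {"dx":0,"dy":0,"dz":0,"ax":0,"ay":0,"az":0,"fingers":0},
  ],
)

```text
clock: 17.6
tool_pos: [0.5669, 0.0172, 0.0815]
orientation: [31.4, 90.0, 122.7]
force: [0.3, 0.0, -2.2]
opening: 0.0121
```

send_rows(
  deltas=[
    {"dx":0,"dy":-1.31,"dz":0.01,"ax":-0.25,"ay":0,"az":0,"fingers":0},
    {"dx":0,"dy":-1.31,"dz":0.01,"ax":-0.25,"ay":0,"az":0,"fingers":0},
    {"dx":0,"dy":-1.31,"dz":0.01,"ax":-0.25,"ay":0,"az":0,"fingers":0},
    {"dx":0,"dy":-1.31,"dz":0.01,"ax":-0.25,"ay":0,"az":0,"fingers":0},
    {"dx":0,"dy":0,"dz":0,"ax":0,"ay":0,"az":0,"fingers":0},
  ],
)

```text
clock: 18.23
tool_pos: [0.5721, 0.0176, 0.0815]
orientation: [-21.5, 90.0, 74.8]
force: [-0.5, 0.4, -1.4]
opening: 0.0119
```

```bash
python3 look.py 96.25 pics/b5.png
```

```text
pos [0.5721 0.0176 0.0815] th 96.29 xaxis [ 0.e+00  1.e-04 -1.e+00] F [-0.49  0.43 -1.43] open 0.0119 t 18.225
d(mm) [ 0.1  -0.71 -0.19] a(units) [0.009 0.001 0.   ]
[-0.06  0.06  0.04]
F radial-in(z_t) 0.4787690701629728 F y_t 0.44068479262103294
[array([278., 500.]), array([266., 477.]), array([253., 396.])]
```

View pics/b5w.png

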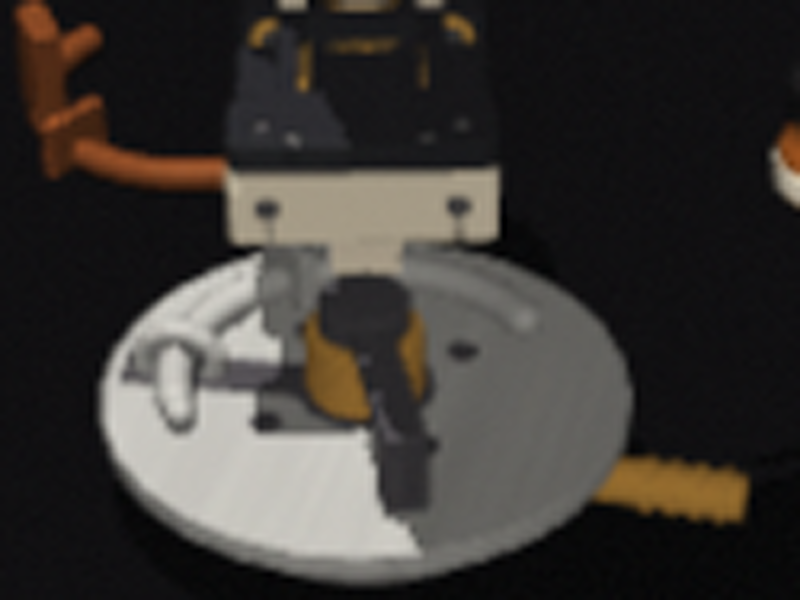

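send_rows(
  deltas=[
    {"dx":0,"dy":-1.31,"dz":0.01,"ax":-0.25,"ay":0,"az":0,"fingers":0},
    {"dx":0,"dy":-1.31,"dz":0.01,"ax":-0.25,"ay":0,"az":0,"fingers":0},
    {"dx":0,"dy":-1.31,"dz":0.01,"ax":-0.25,"ay":0,"az":0,"fingers":0},
    {"dx":0,"dy":-1.31,"dz":0.01,"ax":-0.25,"ay":0,"az":0,"fingers":0},
    {"dx":0,"dy":0,"dz":0,"ax":0,"ay":0,"az":0,"fingers":0},
  ],
)

```text
clock: 18.9
tool_pos: [0.5772, 0.0183, 0.0814]
orientation: [73.8, 90.0, 175.1]
force: [-0.8, -0.7, -2.4]
opening: 0.0117
```

send_rows(
  deltas=[
    {"dx":0,"dy":-1.31,"dz":0.01,"ax":-0.25,"ay":0,"az":0,"fingers":0},
    {"dx":0,"dy":-1.31,"dz":0.01,"ax":-0.25,"ay":0,"az":0,"fingers":0},
    {"dx":0,"dy":-1.31,"dz":0.01,"ax":-0.25,"ay":0,"az":0,"fingers":0},
    {"dx":0,"dy":-1.31,"dz":0.01,"ax":-0.25,"ay":0,"az":0,"fingers":0},
    {"dx":0,"dy":0,"dz":0,"ax":0,"ay":0,"az":0,"fingers":0},
  ],
)

```text
clock: 19.52
tool_pos: [0.5824, 0.0196, 0.0815]
orientation: [8.9, 90.0, 115.2]
force: [-0.0, 0.2, -1.9]
opening: 0.0117
```

send_rows(
  deltas=[
    {"dx":0,"dy":-1.31,"dz":0.01,"ax":-0.25,"ay":0,"az":0,"fingers":0},
    {"dx":0,"dy":-1.31,"dz":0.01,"ax":-0.25,"ay":0,"az":0,"fingers":0},
    {"dx":0,"dy":-1.31,"dz":0.01,"ax":-0.25,"ay":0,"az":0,"fingers":0},
    {"dx":0,"dy":-1.31,"dz":0.01,"ax":-0.25,"ay":0,"az":0,"fingers":0},
    {"dx":0,"dy":0,"dz":0,"ax":0,"ay":0,"az":0,"fingers":0},
  ],
)

```text
clock: 20.15
tool_pos: [0.5873, 0.0213, 0.0815]
orientation: [10.6, 90.0, 121.9]
force: [-0.6, 0.4, -0.9]
opening: 0.0118
```

send_rows(
  deltas=[
    {"dx":0,"dy":-1.31,"dz":0.01,"ax":-0.25,"ay":0,"az":0,"fingers":0},
    {"dx":0,"dy":-1.31,"dz":0.01,"ax":-0.25,"ay":0,"az":0,"fingers":0},
    {"dx":0,"dy":-1.31,"dz":0.01,"ax":-0.25,"ay":0,"az":0,"fingers":0},
    {"dx":0,"dy":-1.31,"dz":0.01,"ax":-0.25,"ay":0,"az":0,"fingers":0},
    {"dx":0,"dy":0,"dz":0,"ax":0,"ay":0,"az":0,"fingers":0},
  ],
)

```text
clock: 20.78
tool_pos: [0.5921, 0.0234, 0.0815]
orientation: [4.2, 90.0, 120.5]
force: [0.2, -0.1, -0.9]
opening: 0.012
```

```bash
python3 look.py 116.25 pics/b6.png
```

```text
pos [0.5921 0.0234 0.0815] th 116.29 xaxis [-0.e+00  1.e-04 -1.e+00] F [ 0.18 -0.1  -0.95] open 0.012 t 20.775
d(mm) [ 0.07 -0.61 -0.41] a(units) [ 0.009  0.001 -0.   ]
[0.01 0.03 0.03]
F radial-in(z_t) -0.17024333930529476 F y_t -0.11734162791687144
[array([354., 584.]), array([331., 565.]), array([273., 491.])]
```

View pics/b6w.png

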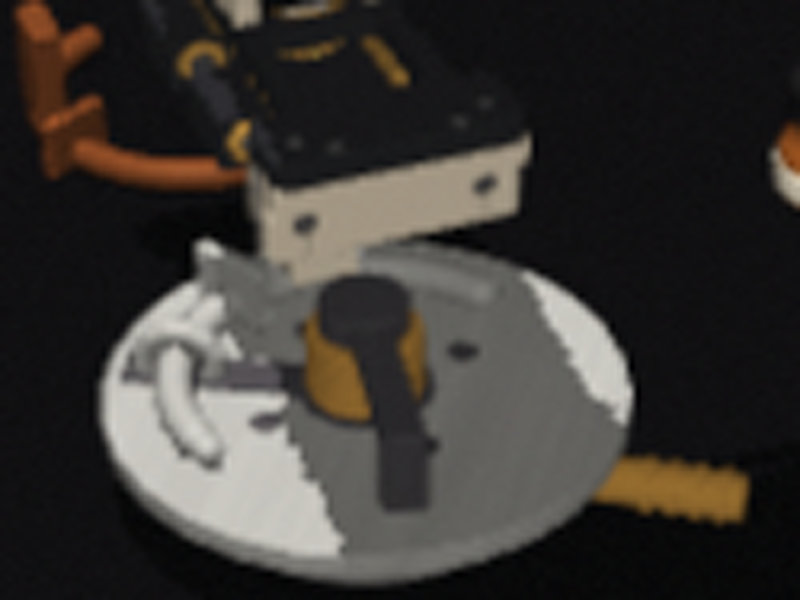

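send_rows(
  deltas=[
    {"dx":0,"dy":-1.31,"dz":-0.1,"ax":-0.25,"ay":0,"az":0,"fingers":0},
    {"dx":0,"dy":-1.31,"dz":-0.1,"ax":-0.25,"ay":0,"az":0,"fingers":0},
    {"dx":0,"dy":-1.31,"dz":-0.1,"ax":-0.25,"ay":0,"az":0,"fingers":0},
    {"dx":0,"dy":-1.31,"dz":0.01,"ax":-0.25,"ay":0,"az":0,"fingers":0},
    {"dx":0,"dy":0,"dz":0,"ax":0,"ay":0,"az":0,"fingers":0},
  ],
)

```text
clock: 21.45
tool_pos: [0.5969, 0.0256, 0.0815]
orientation: [13.7, 90.0, 135.0]
force: [-0.3, -0.4, -1.4]
opening: 0.0114
```

send_rows(
  deltas=[
    {"dx":0,"dy":-1.31,"dz":0.01,"ax":-0.25,"ay":0,"az":0,"fingers":0},
    {"dx":0,"dy":-1.31,"dz":0.01,"ax":-0.25,"ay":0,"az":0,"fingers":0},
    {"dx":0,"dy":-1.31,"dz":0.01,"ax":-0.25,"ay":0,"az":0,"fingers":0},
    {"dx":0,"dy":-1.31,"dz":0.01,"ax":-0.25,"ay":0,"az":0,"fingers":0},
    {"dx":0,"dy":0,"dz":0,"ax":0,"ay":0,"az":0,"fingers":0},
  ],
)

```text
clock: 22.08
tool_pos: [0.6012, 0.0285, 0.0815]
orientation: [23.3, 90.0, 149.6]
force: [0.1, 0.5, -0.8]
opening: 0.0121
```

send_rows(
  deltas=[
    {"dx":0,"dy":-1.31,"dz":0.02,"ax":-0.25,"ay":0,"az":0,"fingers":0},
    {"dx":0,"dy":-1.31,"dz":0.02,"ax":-0.25,"ay":0,"az":0,"fingers":0},
    {"dx":0,"dy":-1.31,"dz":0.02,"ax":-0.25,"ay":0,"az":0,"fingers":0},
    {"dx":0,"dy":0,"dz":0,"ax":0,"ay":0,"az":0,"fingers":0},
  ],
)

```text
clock: 22.58
tool_pos: [0.6043, 0.0309, 0.0815]
orientation: [-45.2, 90.0, 84.8]
force: [0.4, 1.4, -2.3]
opening: 0.012
```

```bash
python3 look.py 130 pics/b7.png
```

```text
pos [0.6043 0.0309 0.0815] th 130.05 xaxis [ 0.e+00  1.e-04 -1.e+00] F [ 0.42  1.4  -2.29] open 0.012 t 22.575
d(mm) [ 0.1  -0.56 -0.21] a(units) [0.009 0.001 0.001]
[ 0.01  0.06 -0.02]
F radial-in(z_t) 0.8005841382871335 F y_t -1.224500167794695
[array([432., 628.]), array([401., 613.]), array([316., 550.])]
```

View pics/b7w.png

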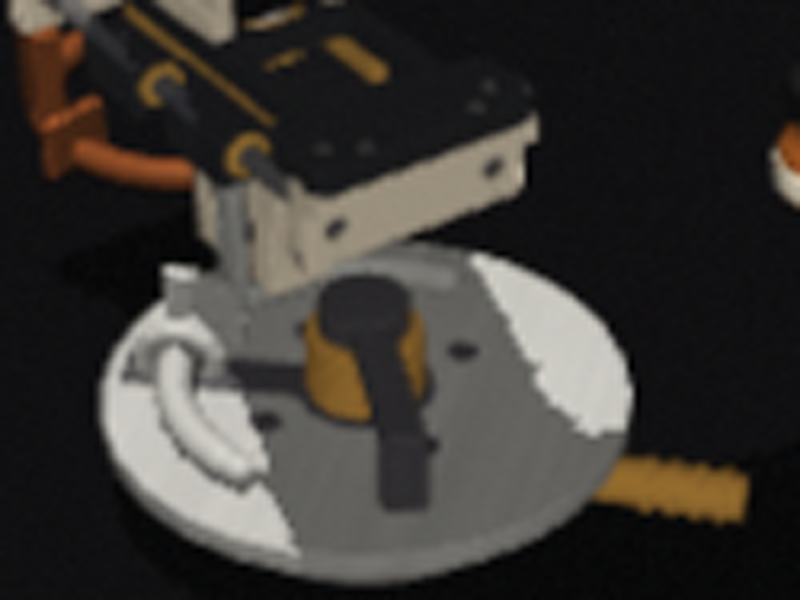

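send_rows(
  deltas=[
    {"dx":0,"dy":-1.31,"dz":0,"ax":-0.25,"ay":0,"az":0,"fingers":0},
    {"dx":0,"dy":-1.31,"dz":0,"ax":-0.25,"ay":0,"az":0,"fingers":0},
    {"dx":0,"dy":-1.31,"dz":0,"ax":-0.25,"ay":0,"az":0,"fingers":0},
    {"dx":0,"dy":0,"dz":0,"ax":0,"ay":0,"az":0,"fingers":0},
    {"dx":0,"dy":0,"dz":0,"ax":0,"ay":0,"az":0,"fingers":0},
  ],
)

```text
clock: 23.25
tool_pos: [0.6071, 0.0335, 0.0815]
orientation: [26.4, 90.0, 160.1]
force: [-0.0, 0.1, -1.1]
opening: 0.0119
```

send_rows(
  deltas=[
    {"dx":0,"dy":-1.31,"dz":0,"ax":-0.25,"ay":0,"az":0,"fingers":0},
    {"dx":0,"dy":-1.31,"dz":0,"ax":-0.25,"ay":0,"az":0,"fingers":0},
    {"dx":0,"dy":0,"dz":0,"ax":0,"ay":0,"az":0,"fingers":0},
    {"dx":0,"dy":0,"dz":0,"ax":0,"ay":0,"az":0,"fingers":0},
  ],
)

```text
clock: 23.75
tool_pos: [0.609, 0.0353, 0.0815]
orientation: [27.3, 90.0, 163.6]
force: [-0.3, -0.1, -2.2]
opening: 0.012
```

```bash
python3 look.py 136.25 pics/b8.png
```

```text
pos [0.609  0.0353 0.0815] th 136.26 xaxis [-1.e-04  0.e+00 -1.e+00] F [-0.33 -0.09 -2.15] open 0.012 t 23.75
d(mm) [ 0.07 -0.66 -0.24] a(units) [ 0.002  0.001 -0.001]
[0.01 0.06 0.01]
F radial-in(z_t) 0.1780000349571287 F y_t 0.29582457722319144
[array([474., 643.]), array([440., 631.]), array([344., 574.])]
```

View pics/b8.png

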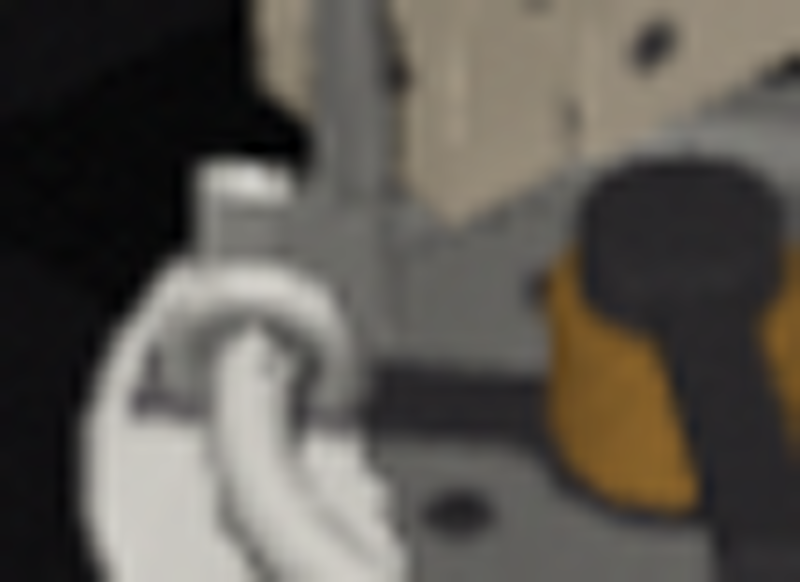

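send_rows(
  deltas=[
    {"dx":0,"dy":-1.31,"dz":0,"ax":-0.25,"ay":0,"az":0,"fingers":0},
    {"dx":0,"dy":-1.31,"dz":0,"ax":-0.25,"ay":0,"az":0,"fingers":0},
    {"dx":0,"dy":0,"dz":0,"ax":0,"ay":0,"az":0,"fingers":0},
    {"dx":0,"dy":0,"dz":0,"ax":0,"ay":0,"az":0,"fingers":0},
  ],
)

```text
clock: 24.3
tool_pos: [0.6108, 0.0372, 0.0815]
orientation: [21.6, 90.0, 160.4]
force: [0.5, 0.7, -2.2]
opening: 0.012
```

send_rows(
  deltas=[
    {"dx":0,"dy":-1.31,"dz":0,"ax":-0.25,"ay":0,"az":0,"fingers":0},
    {"dx":0,"dy":0,"dz":0,"ax":0,"ay":0,"az":0,"fingers":0},
    {"dx":0,"dy":0,"dz":0,"ax":0,"ay":0,"az":0,"fingers":0},
  ],
)

```text
clock: 24.68
tool_pos: [0.6117, 0.0382, 0.0815]
orientation: [4.1, 90.0, 144.1]
force: [-0.4, -0.2, -2.3]
opening: 0.0118
```

send_rows(
  deltas=[
    {"dx":0,"dy":-1.31,"dz":0,"ax":-0.25,"ay":0,"az":0,"fingers":0},
    {"dx":0,"dy":0,"dz":0,"ax":0,"ay":0,"az":0,"fingers":0},
    {"dx":0,"dy":0,"dz":0,"ax":0,"ay":0,"az":0,"fingers":0},
  ],
)

```text
clock: 25.05
tool_pos: [0.6125, 0.0392, 0.0815]
orientation: [22.0, 90.0, 163.2]
force: [0.1, 0.6, -2.0]
opening: 0.0117
```

send_rows(
  deltas=[
    {"dx":0,"dy":-1.31,"dz":0,"ax":-0.25,"ay":0,"az":0,"fingers":0},
    {"dx":0,"dy":0,"dz":0,"ax":0,"ay":0,"az":0,"fingers":0},
    {"dx":0,"dy":0,"dz":0,"ax":0,"ay":0,"az":0,"fingers":0},
  ],
)

```text
clock: 25.42
tool_pos: [0.6133, 0.0403, 0.0815]
orientation: [-6.6, 90.0, 135.9]
force: [0.4, 0.6, -1.8]
opening: 0.0119
```

```bash
python3 look.py 142.5 pics/b9.png
```

```text
pos [0.6133 0.0403 0.0815] th 142.51 xaxis [-1.e-04  1.e-04 -1.e+00] F [ 0.36  0.63 -1.85] open 0.0119 t 25.425
d(mm) [ 0.08 -0.6  -0.25] a(units) [0.003 0.002 0.   ]
[-0.03 -0.02  0.02]
F radial-in(z_t) 0.09292843129558534 F y_t -0.7183687788162895
[array([518., 657.]), array([482., 646.]), array([375., 597.])]
```

View pics/b9.png

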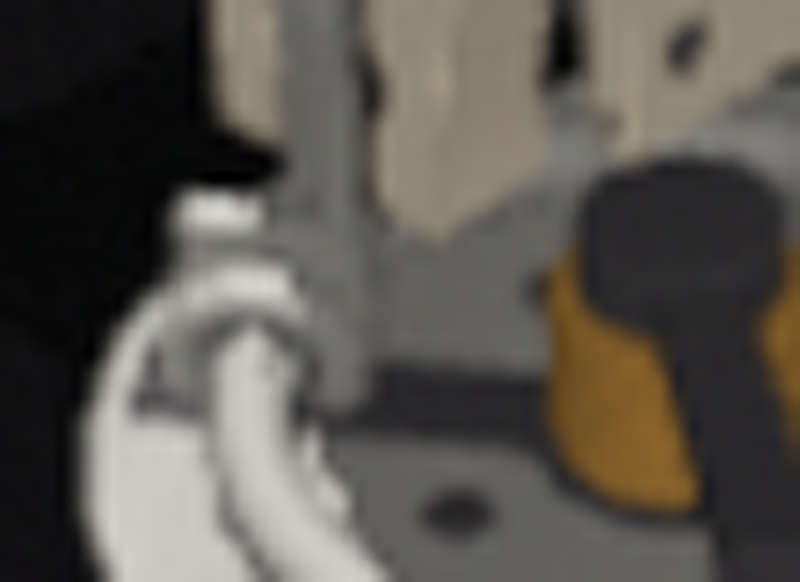

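send_rows(
  deltas=[
    {"dx":0,"dy":-1.05,"dz":0,"ax":-0.2,"ay":0,"az":0,"fingers":0},
    {"dx":0,"dy":0,"dz":0,"ax":0,"ay":0,"az":0,"fingers":0},
    {"dx":0,"dy":0,"dz":0,"ax":0,"ay":0,"az":0,"fingers":0},
  ],
)

```text
clock: 25.85
tool_pos: [0.614, 0.0411, 0.0815]
orientation: [20.8, 90.0, 164.3]
force: [-0.4, -0.3, -2.4]
opening: 0.0117
```

send_rows(
  deltas=[
    {"dx":0,"dy":-1.05,"dz":0,"ax":-0.2,"ay":0,"az":0,"fingers":0},
    {"dx":0,"dy":0,"dz":0,"ax":0,"ay":0,"az":0,"fingers":0},
    {"dx":0,"dy":0,"dz":0,"ax":0,"ay":0,"az":0,"fingers":0},
  ],
)

```text
clock: 26.22
tool_pos: [0.6146, 0.0419, 0.0815]
orientation: [11.1, 90.0, 155.7]
force: [-0.2, -0.2, -1.9]
opening: 0.0122
```

send_rows(
  deltas=[
    {"dx":0,"dy":-1.05,"dz":0,"ax":-0.2,"ay":0,"az":0,"fingers":0},
    {"dx":0,"dy":0,"dz":0,"ax":0,"ay":0,"az":0,"fingers":0},
    {"dx":0,"dy":0,"dz":0,"ax":0,"ay":0,"az":0,"fingers":0},
  ],
)

```text
clock: 26.6
tool_pos: [0.6151, 0.0425, 0.0815]
orientation: [63.7, 90.0, -150.8]
force: [0.5, -2.4, -2.3]
opening: 0.0119
```

send_rows(
  deltas=[
    {"dx":0.1,"dy":-0.8,"dz":0,"ax":-0.15,"ay":0,"az":0,"fingers":0},
    {"dx":0,"dy":0,"dz":0,"ax":0,"ay":0,"az":0,"fingers":0},
    {"dx":0,"dy":0,"dz":0,"ax":0,"ay":0,"az":0,"fingers":0},
  ],
)

```text
clock: 26.98
tool_pos: [0.6155, 0.043, 0.0814]
orientation: [77.0, 90.0, -136.8]
force: [-0.6, -6.7, 0.1]
opening: 0.0118
```

```bash
python3 look.py 146.25
```

```text
pos [0.6155 0.043  0.0814] th 146.26 xaxis [-4.e-04 -4.e-04 -1.e+00] F [-0.58 -6.67  0.07] open 0.0118 t 26.975
d(mm) [ 0.03 -0.97 -0.13] a(units) [ 0.003  0.001 -0.006]
[-2.    0.24 -0.01]
F radial-in(z_t) -3.224033591986802 F y_t 5.873336318401582
```

send_rows(
  deltas=[
    {"dx":0,"dy":-0.25,"dz":0,"ax":-0.05,"ay":0,"az":0,"fingers":0},
    {"dx":0,"dy":0,"dz":0,"ax":0,"ay":0,"az":0,"fingers":0},
    {"dx":0,"dy":0,"dz":0,"ax":0,"ay":0,"az":0,"fingers":0},
  ],
)

```text
clock: 27.35
tool_pos: [0.6156, 0.0432, 0.0814]
orientation: [77.3, 90.0, -136.2]
force: [-0.1, -5.7, -0.2]
opening: 0.012
```

send_rows(
  deltas=[
    {"dx":0,"dy":-0.2,"dz":0,"ax":-0.04,"ay":0,"az":0,"fingers":0},
    {"dx":0,"dy":0,"dz":0,"ax":0,"ay":0,"az":0,"fingers":0},
  ],
)

```text
clock: 27.6
tool_pos: [0.6158, 0.0433, 0.0815]
orientation: [83.3, 90.0, -130.0]
force: [-0.9, -5.8, 0.0]
opening: 0.0118
```

```bash
python3 look.py 146.7 pics/b10.png
```

```text
pos [0.6158 0.0433 0.0815] th 146.71 xaxis [-4.e-04 -5.e-04 -1.e+00] F [-0.88 -5.78  0.01] open 0.0118 t 27.6
d(mm) [ 0.05 -1.09 -0.06] a(units) [ 0.002  0.001 -0.008]
[-2.19  0.18 -0.01]
F radial-in(z_t) -2.4349951378897594 F y_t 5.3173888403120975
[array([550., 661.]), array([513., 652.]), array([400., 609.])]
```

View pics/b10.png

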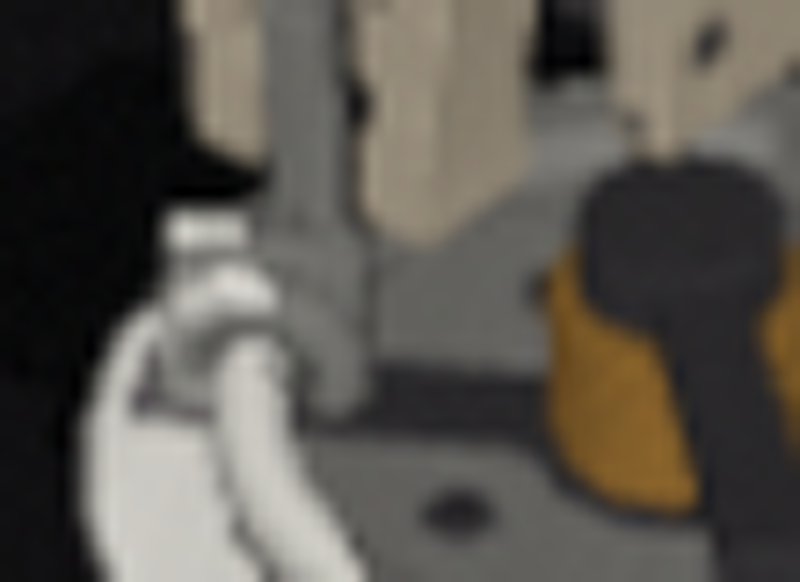

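send_rows(
  deltas=[
    {"dx":0,"dy":-0.35,"dz":0,"ax":-0.07,"ay":0,"az":0,"fingers":0},
    {"dx":0,"dy":0,"dz":0,"ax":0,"ay":0,"az":0,"fingers":0},
  ],
)

```text
clock: 27.9
tool_pos: [0.616, 0.0434, 0.0815]
orientation: [84.5, 89.9, -128.4]
force: [-1.2, -6.9, 0.1]
opening: 0.0119
```

```bash
python3 look.py 147
```

```text
pos [0.616  0.0434 0.0815] th 147.06 xaxis [-5.e-04 -7.e-04 -1.e+00] F [-1.21 -6.89  0.1 ] open 0.0119 t 27.9
d(mm) [ 0.06 -1.2  -0.02] a(units) [ 0.012  0.001 -0.01 ]
[-2.49  0.07  0.01]
F radial-in(z_t) -2.7410170288059694 F y_t 6.4395326169385765
```

send_rows(
  deltas=[
    {"dx":0,"dy":-0.3,"dz":0,"ax":-0.06,"ay":0,"az":0,"fingers":0},
    {"dx":0,"dy":0,"dz":0,"ax":0,"ay":0,"az":0,"fingers":0},
  ],
)

```text
clock: 28.15
tool_pos: [0.6161, 0.0435, 0.0815]
orientation: [86.7, 89.9, -126.0]
force: [-0.1, -7.2, 0.2]
opening: 0.0119
```

```bash
python3 look.py 147.3
```

```text
pos [0.6161 0.0435 0.0815] th 147.36 xaxis [-6.e-04 -8.e-04 -1.e+00] F [-0.05 -7.23  0.21] open 0.0119 t 28.15
d(mm) [ 0.06 -1.33  0.04] a(units) [ 0.011  0.001 -0.012]
[-2.64  0.1  -0.05]
F radial-in(z_t) -3.8622932221439044 F y_t 6.113261812140591
```

Contact forces are steady, so I add a little and hold for over 2 s, reading partway.

send_rows(
  deltas=[
    {"dx":0,"dy":-0.3,"dz":0,"ax":-0.06,"ay":0,"az":0,"fingers":0},
    {"dx":0,"dy":0,"dz":0,"ax":0,"ay":0,"az":0,"fingers":0},
    {"dx":0,"dy":0,"dz":0,"ax":0,"ay":0,"az":0,"fingers":0},
  ],
)

```text
clock: 28.52
tool_pos: [0.6163, 0.0437, 0.0815]
orientation: [89.5, 89.9, -122.8]
force: [-0.1, -7.8, 0.0]
opening: 0.0114
```

send_rows(
  deltas=[
    {"dx":0,"dy":0,"dz":0,"ax":0,"ay":0,"az":0,"fingers":0},
  ],
)

```text
clock: 28.65
tool_pos: [0.6163, 0.0437, 0.0815]
orientation: [91.1, 89.9, -121.2]
force: [0.8, -7.1, 0.2]
opening: 0.0117
```

send_rows(
  deltas=[
    {"dx":0,"dy":0,"dz":0,"ax":0,"ay":0,"az":0,"fingers":0},
  ],
)

```text
clock: 28.78
tool_pos: [0.6162, 0.0437, 0.0815]
orientation: [89.1, 89.9, -123.3]
force: [0.0, -7.3, -0.8]
opening: 0.0119
```

```bash
python3 look.py 147.6
```

```text
pos [0.6162 0.0437 0.0815] th 147.65 xaxis [-6.e-04 -1.e-03 -1.e+00] F [ 0.03 -7.34 -0.83] open 0.0119 t 28.775
d(mm) [ 0.09 -1.46  0.08] a(units) [ 0.01   0.    -0.013]
[-2.93  0.06  0.  ]
F radial-in(z_t) -3.955462956189066 F y_t 6.1846849365305765
```

send_rows(
  deltas=[
    {"dx":0,"dy":-0.35,"dz":0,"ax":-0.06,"ay":0,"az":0,"fingers":0},
    {"dx":0,"dy":0,"dz":0,"ax":0,"ay":0,"az":0,"fingers":0},
    {"dx":0,"dy":0,"dz":0,"ax":0,"ay":0,"az":0,"fingers":0},
  ],
)

```text
clock: 29.15
tool_pos: [0.6164, 0.0438, 0.0815]
orientation: [89.2, 89.9, -122.9]
force: [0.1, -7.6, 0.4]
opening: 0.0117
```

send_rows(
  deltas=[
    {"dx":0,"dy":0,"dz":0,"ax":0,"ay":0,"az":0,"fingers":0},
    {"dx":0,"dy":0,"dz":0,"ax":0,"ay":0,"az":0,"fingers":0},
    {"dx":0,"dy":0,"dz":0,"ax":0,"ay":0,"az":0,"fingers":0},
    {"dx":0,"dy":0,"dz":0,"ax":0,"ay":0,"az":0,"fingers":0},
  ],
)

```text
clock: 29.65
tool_pos: [0.6164, 0.0438, 0.0815]
orientation: [89.3, 89.9, -122.7]
force: [0.1, -8.3, 0.3]
opening: 0.0117
```

send_rows(
  deltas=[
    {"dx":0,"dy":0,"dz":0,"ax":0,"ay":0,"az":0,"fingers":0},
    {"dx":0,"dy":0,"dz":0,"ax":0,"ay":0,"az":0,"fingers":0},
    {"dx":0,"dy":0,"dz":0,"ax":0,"ay":0,"az":0,"fingers":0},
    {"dx":0,"dy":0,"dz":0,"ax":0,"ay":0,"az":0,"fingers":0},
  ],
)

```text
clock: 30.15
tool_pos: [0.6164, 0.0438, 0.0815]
orientation: [89.0, 89.9, -123.1]
force: [0.3, -7.5, 0.5]
opening: 0.0119
```

```bash
python3 look.py 147.9 pics/b11.png
```

```text
pos [0.6164 0.0438 0.0815] th 147.95 xaxis [-7.0e-04 -1.1e-03 -1.0e+00] F [ 0.34 -7.46  0.47] open 0.0119 t 30.15
d(mm) [ 0.07 -1.55  0.15] a(units) [ 0.01   0.    -0.016]
[-3.08  0.07 -0.08]
F radial-in(z_t) -4.252112940508316 F y_t 6.133552403287783
[array([560., 660.]), array([523., 652.]), array([409., 610.])]
```

View pics/b11w.png

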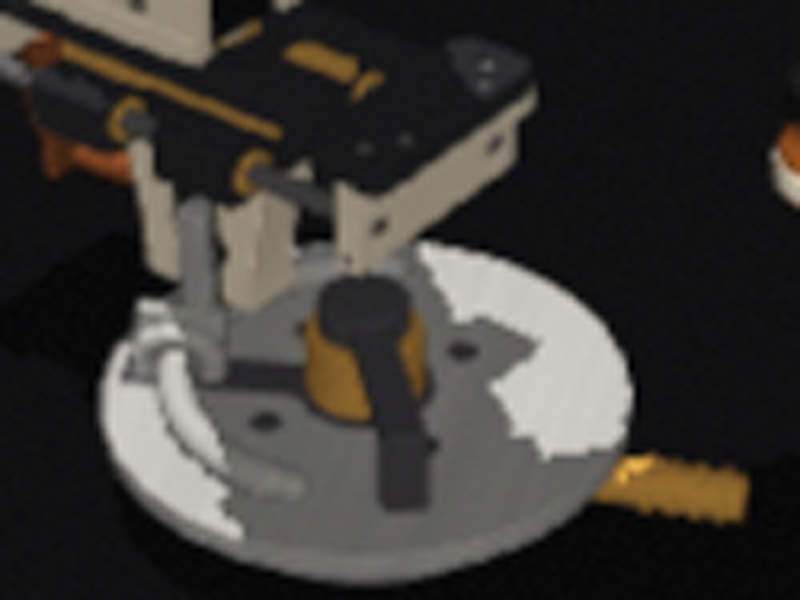

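send_rows(
  deltas=[
    {"dx":0,"dy":-0.3,"dz":0,"ax":-0.04,"ay":0,"az":0,"fingers":0},
    {"dx":0,"dy":0,"dz":0,"ax":0,"ay":0,"az":0,"fingers":0},
    {"dx":0,"dy":0,"dz":0,"ax":0,"ay":0,"az":0,"fingers":0},
    {"dx":0,"dy":0,"dz":0,"ax":0,"ay":0,"az":0,"fingers":0},
    {"dx":0,"dy":0,"dz":0,"ax":0,"ay":0,"az":0,"fingers":0},
  ],
)

```text
clock: 30.82
tool_pos: [0.6165, 0.0439, 0.0815]
orientation: [88.4, 89.9, -123.5]
force: [1.0, -8.6, 0.6]
opening: 0.0118
```

send_rows(
  deltas=[
    {"dx":0,"dy":0,"dz":0,"ax":0,"ay":0,"az":0,"fingers":0},
    {"dx":0,"dy":0,"dz":0,"ax":0,"ay":0,"az":0,"fingers":0},
    {"dx":0,"dy":0,"dz":0,"ax":0,"ay":0,"az":0,"fingers":0},
    {"dx":0,"dy":0,"dz":0,"ax":0,"ay":0,"az":0,"fingers":0},
    {"dx":0,"dy":0,"dz":0,"ax":0,"ay":0,"az":0,"fingers":0},
    {"dx":0,"dy":0,"dz":0,"ax":0,"ay":0,"az":0,"fingers":0},
    {"dx":0,"dy":0,"dz":0,"ax":0,"ay":0,"az":0,"fingers":0},
  ],
)

```text
clock: 31.7
tool_pos: [0.6165, 0.0439, 0.0815]
orientation: [88.4, 89.9, -123.5]
force: [-1.4, -10.3, 0.4]
opening: 0.0119
```

send_rows(
  deltas=[
    {"dx":0,"dy":0,"dz":0,"ax":0,"ay":0,"az":0,"fingers":0},
    {"dx":0,"dy":0,"dz":0,"ax":0,"ay":0,"az":0,"fingers":0},
    {"dx":0,"dy":0,"dz":0,"ax":0,"ay":0,"az":0,"fingers":0},
    {"dx":0,"dy":0,"dz":0,"ax":0,"ay":0,"az":0,"fingers":0},
    {"dx":0,"dy":0,"dz":0,"ax":0,"ay":0,"az":0,"fingers":0},
    {"dx":0,"dy":0,"dz":0,"ax":0,"ay":0,"az":0,"fingers":0},
    {"dx":0,"dy":0,"dz":0,"ax":0,"ay":0,"az":0,"fingers":0},
  ],
)

```text
clock: 32.58
tool_pos: [0.6165, 0.0439, 0.0815]
orientation: [87.8, 89.9, -124.0]
force: [0.3, -8.5, 1.1]
opening: 0.0117
```

send_rows(
  deltas=[
    {"dx":0,"dy":0.7,"dz":0,"ax":0.13,"ay":0,"az":0,"fingers":0},
    {"dx":0,"dy":0.7,"dz":0,"ax":0.13,"ay":0,"az":0,"fingers":0},
    {"dx":0,"dy":0.7,"dz":0,"ax":0.13,"ay":0,"az":0,"fingers":0},
    {"dx":0,"dy":0,"dz":0,"ax":0,"ay":0,"az":0,"fingers":0},
    {"dx":0,"dy":0,"dz":0,"ax":0,"ay":0,"az":0,"fingers":0},
  ],
)

```text
clock: 33.2
tool_pos: [0.6155, 0.0431, 0.0814]
orientation: [70.7, 90.0, -143.0]
force: [0.1, -5.2, -1.2]
opening: 0.0118
```

```bash
python3 look.py 146
```

```text
pos [0.6155 0.0431 0.0814] th 146.22 xaxis [-4.e-04 -3.e-04 -1.e+00] F [ 0.13 -5.18 -1.25] open 0.0118 t 33.2
d(mm) [ 0.03 -0.68 -0.18] a(units) [ 0.045  0.002 -0.006]
[-2.05  0.24 -0.04]
F radial-in(z_t) -3.002928219169729 F y_t 4.222758978800115
```

send_rows(
  deltas=[
    {"dx":0,"dy":0.5,"dz":0,"ax":0.1,"ay":0,"az":0,"fingers":0},
    {"dx":0,"dy":0.4,"dz":0,"ax":0.08,"ay":0,"az":0,"fingers":0},
    {"dx":0,"dy":0,"dz":0,"ax":0,"ay":0,"az":0,"fingers":0},
    {"dx":0,"dy":0,"dz":0,"ax":0,"ay":0,"az":0,"fingers":0},
  ],
)

```text
clock: 33.7
tool_pos: [0.6151, 0.0428, 0.0814]
orientation: [-13.5, 90.0, 131.9]
force: [-1.7, -3.5, 0.5]
opening: 0.0121
```

```bash
python3 look.py 145.3
```

```text
pos [0.6151 0.0428 0.0814] th 145.33 xaxis [-1.e-04  2.e-04 -1.e+00] F [-1.69 -3.51  0.54] open 0.0121 t 33.7
d(mm) [ 0.01 -0.45 -0.33] a(units) [0.006 0.002 0.001]
[-1.08  0.58  0.05]
F radial-in(z_t) -0.6087231312176072 F y_t 3.8468166906104613
```

send_rows(
  deltas=[
    {"dx":0,"dy":0.4,"dz":0,"ax":0.06,"ay":0,"az":0,"fingers":0},
    {"dx":0,"dy":0,"dz":0,"ax":0,"ay":0,"az":0,"fingers":0},
    {"dx":0,"dy":0,"dz":0,"ax":0,"ay":0,"az":0,"fingers":0},
  ],
)

```text
clock: 34.08
tool_pos: [0.6149, 0.0425, 0.0814]
orientation: [-59.8, 90.0, 85.3]
force: [-1.2, -2.2, 0.8]
opening: 0.0121
```

```bash
python3 look.py 145 pics/b12.png
```

```text
pos [0.6149 0.0425 0.0814] th 145.03 xaxis [ 0.e+00  3.e-04 -1.e+00] F [-1.16 -2.22  0.77] open 0.0121 t 34.075
d(mm) [-0.   -0.44 -0.32] a(units) [0.005 0.002 0.003]
[-0.46  0.64  0.02]
F radial-in(z_t) -0.3238388127480725 F y_t 2.479886936772148
[array([536., 662.]), array([499., 653.]), array([389., 607.])]
```

View pics/b12.png

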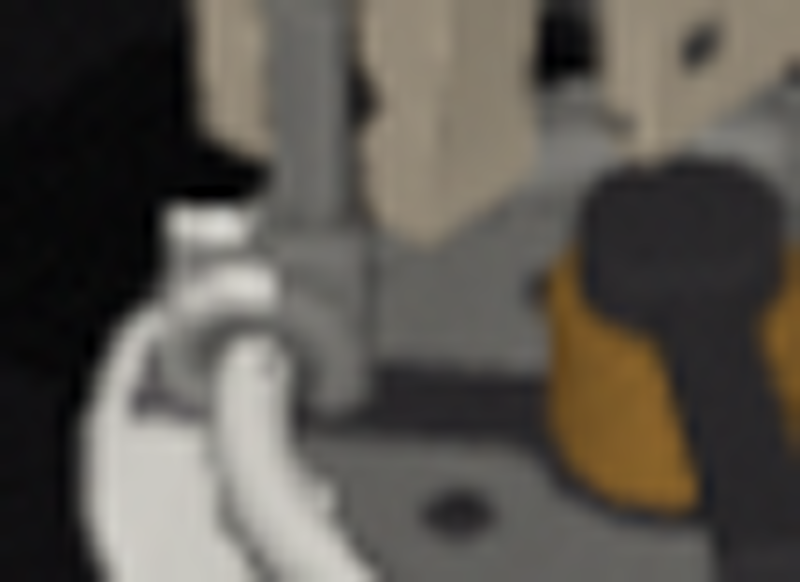

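send_rows(
  deltas=[
    {"dx":-0.05,"dy":0.2,"dz":0,"ax":0.03,"ay":0,"az":0,"fingers":0},
    {"dx":0,"dy":0,"dz":0,"ax":0,"ay":0,"az":0,"fingers":0},
    {"dx":0,"dy":0,"dz":0,"ax":0,"ay":0,"az":0,"fingers":0},
  ],
)

```text
clock: 34.5
tool_pos: [0.6149, 0.0422, 0.0814]
orientation: [-75.3, 90.0, 69.6]
force: [-0.8, -0.6, -1.8]
opening: 0.0115
```

send_rows(
  deltas=[
    {"dx":0,"dy":0,"dz":0,"ax":0,"ay":0,"az":0,"fingers":0.15},
    {"dx":0,"dy":0,"dz":0,"ax":0,"ay":0,"az":0,"fingers":0.2},
    {"dx":0,"dy":0,"dz":0,"ax":0,"ay":0,"az":0,"fingers":0.28},
    {"dx":0,"dy":0,"dz":0,"ax":0,"ay":0,"az":0,"fingers":0.28},
  ],
)

```text
clock: 35.0
tool_pos: [0.6149, 0.0422, 0.0815]
orientation: [-106.0, 90.0, 38.9]
force: [-0.2, -0.8, -1.1]
opening: 0.0237
```

```bash
python3 look.py 145 pics/b13.png
```

```text
pos [0.6149 0.0422 0.0815] th 144.87 xaxis [ 2.e-04  2.e-04 -1.e+00] F [-0.21 -0.76 -1.05] open 0.0237 t 35.0
d(mm) [ 0.12 -0.7  -0.15] a(units) [-0.025 -0.001  0.003]
[0.05 0.13 0.05]
F radial-in(z_t) -0.26281408362651787 F y_t 0.7435957348608215
[array([534., 660.]), array([498., 651.]), array([388., 605.])]
```

View pics/b13w.png

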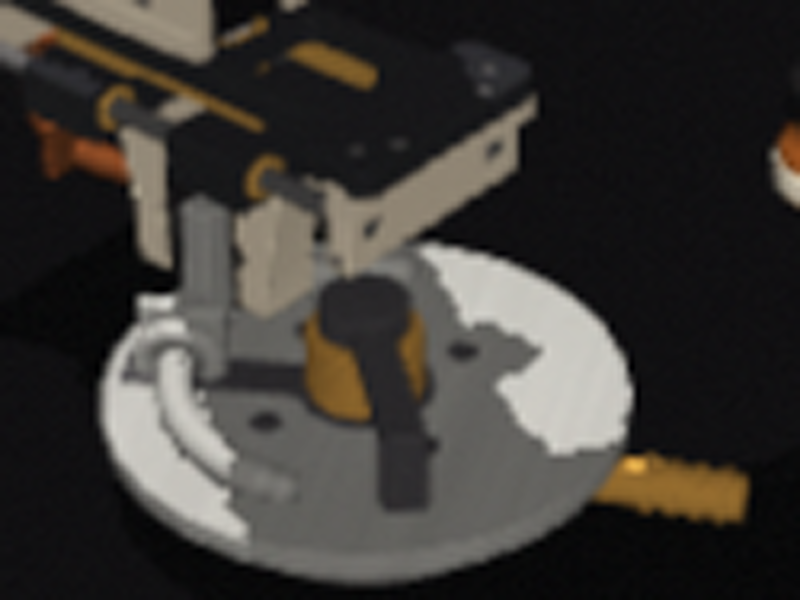

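send_rows(
  deltas=[
    {"dx":-5,"dy":0,"dz":0,"ax":0,"ay":0,"az":0,"fingers":0.28},
    {"dx":-15,"dy":0,"dz":0,"ax":0,"ay":0,"az":0,"fingers":0.28},
    {"dx":-30,"dy":0,"dz":0,"ax":0,"ay":0,"az":0,"fingers":0.28},
    {"dx":-40,"dy":0,"dz":0,"ax":0,"ay":0,"az":0,"fingers":0.28},
    {"dx":-40,"dy":0,"dz":0,"ax":0,"ay":0,"az":0,"fingers":0.28},
    {"dx":-40,"dy":0,"dz":0,"ax":0,"ay":0,"az":0,"fingers":0.28},
    {"dx":0,"dy":40,"dz":0,"ax":0,"ay":0,"az":0,"fingers":0.28},
    {"dx":0,"dy":50,"dz":0,"ax":0,"ay":0,"az":0,"fingers":0.28},
    {"dx":0,"dy":50,"dz":0,"ax":0,"ay":0,"az":0,"fingers":0.28},
    {"dx":0,"dy":50,"dz":0,"ax":0,"ay":0,"az":0,"fingers":0.28},
    {"dx":0,"dy":40,"dz":0,"ax":0,"ay":0,"az":0,"fingers":0.28},
    {"dx":0,"dy":0,"dz":0,"ax":0,"ay":0,"az":0,"fingers":0.28},
  ],
)

```text
clock: 36.55
tool_pos: [0.481, -0.1477, 0.253]
orientation: [-140.4, 89.9, 4.3]
force: [-0.1, 0.8, -0.1]
opening: 0.0243
```

```bash
python3 - <<'E'
from h import *
from plant import ctrl
o=ctrl.get_obs();print(o["tool_pos"],o["clock"])
S=ctrl.snapshot("side");T=ctrl.snapshot("top");np.savez("s2.npz",**S);np.savez("t2.npz",**T)
s,t=S["image"],T["image"];cv2.imwrite("pics/f_side.png",s);cv2.imwrite("pics/f_top.png",t)
cv2.imwrite("pics/f.png",np.hstack([cv2.resize(s[225:315,280:395],(430,337),interpolation=cv2.INTER_CUBIC),cv2.resize(t[205:305,225:325],(337,337),interpolation=cv2.INTER_CUBIC)]))
E
```

```text
[ 0.48099925 -0.14767944  0.25304406] 36.55
```

View pics/f.png

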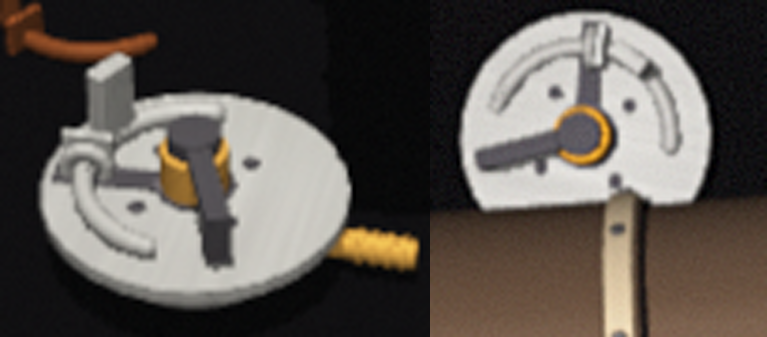

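View pics/f_top.png

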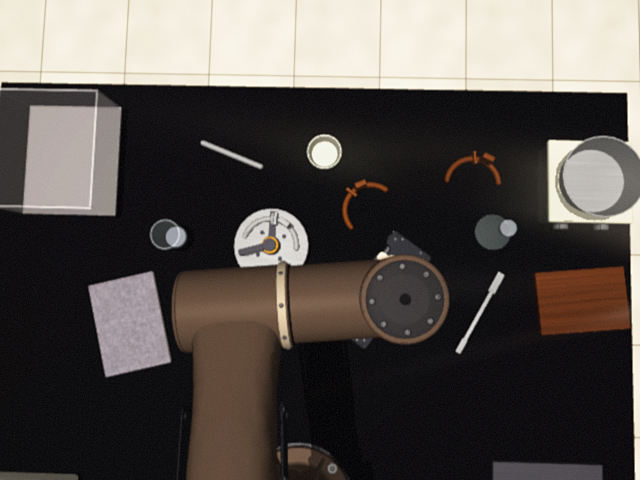

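```bash
python3 - <<'E'
from h import *
s=np.load("s2.npz")["image"];t=np.load("t2.npz")["image"];s0=np.load("side.npz")["image"]
f=lambda a:cv2.resize(a,(390,390),interpolation=cv2.INTER_CUBIC)
cv2.imwrite("pics/f2.png",np.hstack([f(s[240:280,285:325]),f(t[202:237,255:290])]))
# lever unchanged?
d=cv2.absdiff(s,s0).max(2); m=d>40
print("lever region diff",m[270:297,325:345].sum())
for n,b in(("beaker",(328,390,283,330)),("dish",(230,260,220,262)),("rod",(288,345,188,245)),("jar",(215,247,392,420)),("flask",(125,180,318,352)),("spat",(168,192,365,436)),("brown1",(205,245,272,325)),("brown2",(155,192,265,300))): print(n,m[b[0]:b[1],b[2]:b[3]].sum())
E
```

```text
lever region diff 0
beaker 0
dish 0
rod 0
jar 6
flask 0
spat 0
brown1 56
brown2 0
```

View pics/f2.png

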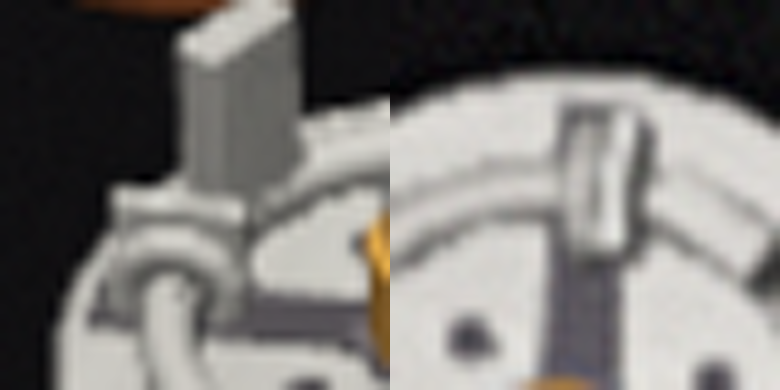

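```bash
python3 - <<'E'
from plant import ctrl
print(ctrl.close_job())
E
```

```text
the job is handed in; nothing more can be done
None
```

The valve is locked out. The steel hook is threaded through the ring and lies flat on the plate with its stop plate against the ring. The gripper is open and well clear. I handed the job in at about 36.7 s on the clock, against the 72 s limit; handing in gives no verdict.

- **Pressing home:** After first contact I built the push up in small steps. I then held a steady 7 to 8.6 N for more than 3 s. One reading in that hold was 10.3 N, the highest I saw and below the 14 N limit. I eased the push to under 1 N before letting go so the ring would not spring the hook back.
- **Last checks:** Close crops from both cameras show no visible gap between stop plate and ring. The lever's area in the side picture did not change, so it is still shut. The beaker, dish, rod, flask, spatula and the farther brown hook also show no change.
- **Small differences:** The jar's area changed by 6 pixels, which I take to be shading. The nearer brown hook's area changed by 56 pixels, which I put down to the steel hook's tab now standing in that patch. I did not look further into either.
- **Disagreement:** The two cameras differed by about 4 mm in y. I settled it by comparing pictures of the hook with the arm's own position readings.

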